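# Strip the spacer bar and sort the spacers into their trays

## Task

The wooden spacers are kept on the bar behind a slack stop collar. First slide the collar off the free end and stand it in the middle of the round dish, while the spacers still hang on the bar; then slide the three spacers off one by one and stand each in the tray made for it (thinnest in the narrowest, thickest in the widest), upright as it hung, on the tray's floor and square with its walls.

Things in the scene. Friction and masses are not known exactly. Their poses are not given: they have to be found in the camera images.
- stand: fixed dark wood stand: base 90 x 149 x 14 mm, upright 98 mm high, level steel bar 12 mm thick jutting from it. Origin on the bench below the bar's root; z up; bar along -y, axis at z = 75 mm, free end 170 mm out. Collar hangs at 150 mm; further in the three spacers in any order (centres 28, 72, 116 mm from the root, air between). All slide freely off the free end
- collar: dark steel stop collar: block 40 mm wide (x), 22 mm thick along the bar (y), 40 mm high (z), square 24 mm hole through it along y, centred at z = 20 mm; thumbscrew with 14 mm round head stands 14 mm above the top. Hangs loose on the bar, nearest its free end. Origin at the centre of its underside, 49 mm above the bench as it hangs. 0.1 to 0.2 kg
- spacer_thin: the thin one of three pale wooden spacers: a block 46 mm wide (x), 18 mm thick along the bar (y), 46 mm high (z), with a square hole of 26 mm through it along y (its centre at z = 23 mm). Origin at the centre of its underside, which hangs 45 mm above the bench. About 0.1 kg or less
- spacer_middle: the middle one of three pale wooden spacers: a block 46 mm wide (x), 28 mm thick along the bar (y), 46 mm high (z), with a square hole of 26 mm through it along y (its centre at z = 23 mm). Origin at the centre of its underside, which hangs 45 mm above the bench. About 0.1 kg or less
- spacer_thick: the thick one of three pale wooden spacers: a block 46 mm wide (x), 40 mm thick along the bar (y), 46 mm high (z), with a square hole of 26 mm through it along y (its centre at z = 23 mm). Origin at the centre of its underside, which hangs 45 mm above the bench. About 0.1 kg or less
- tray_thin: the narrowest of three low wooden trays, fixed to the bench: outside 78 mm long (x) and 46 mm wide (y), walls 4 mm thick and 10 mm high, inside 70 x 38 mm, floor 4 mm above the bench. For the thin spacer (18 mm), with the spacer's hole looking along the tray's width (y). Origin at the centre of the underside
- tray_middle: the middle of three low wooden trays, fixed to the bench: outside 78 mm long (x) and 56 mm wide (y), walls 4 mm thick and 10 mm high, inside 70 x 48 mm, floor 4 mm above the bench. For the middle spacer (28 mm), with the spacer's hole looking along the tray's width (y). Origin at the centre of the underside
- tray_thick: the widest of three low wooden trays, fixed to the bench: outside 78 mm long (x) and 68 mm wide (y), walls 4 mm thick and 10 mm high, inside 70 x 60 mm, floor 4 mm above the bench. For the thick spacer (40 mm), with the spacer's hole looking along the tray's width (y). Origin at the centre of the underside
- dish: round, low aluminium dish, fixed to the bench, for the collar: 96 mm across, rim 10 mm high, flat floor about 86 mm across and 4 mm above the bench. Origin at the centre of the underside
- bench_vice: bystander, always in the same place: big blue-grey bench vice bolted to the bench, 150 mm high, standing to the left of the stand and beyond the trays: it fills x = 0.45 to 0.63 m (below 50 mm high; its upper part from 0.49 to 0.62 m) and y = 0.075 to 0.45 m in the robot's frame. Origin on the bench. Carry things well above it or round it
Things that resemble listed ones, but are neither listed nor needed, are in the scene too. What is shaped like the spacer_thick but blue is not meant.

How it is judged:
On the way:
1. the collar stands in the dish, let go, while all three spacers still hang on the bar (horizontal distance between collar and dish below 0.018 m and z of collar in the frame of dish below 0.009 m and angle between collar's own z axis and vertical below 0.15 rad and linear speed of collar below 0.02 m/s and contact force between collar and the fingers below 0.1 N and z of each of spacer_thin, spacer_middle, spacer_thick in the frame of stand above 0.035 m and y of spacer_thin in the frame of stand between -0.175 and 0 m and x of spacer_thin in the frame of stand between -0.015 and 0.015 m and y of spacer_middle in the frame of stand between -0.175 and 0 m and x of spacer_middle in the frame of stand between -0.015 and 0.015 m and y of spacer_thick in the frame of stand between -0.175 and 0 m and x of spacer_thick in the frame of stand between -0.015 and 0.015 m), for 0.2 s.
At the end, for the whole second after the job is handed in: Collar upright on the dish floor within 18 mm of its centre; each spacer on the floor of its own tray, within 14 mm of centre both ways, upright within 8 degrees, its hole along the tray's width within 20 degrees; all let go and at rest (horizontal distance between collar and dish below 0.018 m and z of collar in the frame of dish below 0.009 m and angle between each of collar, spacer_thin, spacer_middle, spacer_thick's own z axis and vertical below 0.15 rad and linear speed of each of collar, spacer_thin, spacer_middle, spacer_thick below 0.02 m/s and contact force between each of collar, spacer_thin, spacer_middle, spacer_thick and the fingers below 0.1 N and x of spacer_thin in the frame of tray_thin between -0.014 and 0.014 m and y of spacer_thin in the frame of tray_thin between -0.014 and 0.014 m and z of spacer_thin in the frame of tray_thin below 0.009 m and angle between the y axis of spacer_thin and the y axis of tray_thin, either way round below 0.35 rad and x of spacer_middle in the frame of tray_middle between -0.014 and 0.014 m and y of spacer_middle in the frame of tray_middle between -0.014 and 0.014 m and z of spacer_middle in the frame of tray_middle below 0.009 m and angle between the y axis of spacer_middle and the y axis of tray_middle, either way round below 0.35 rad and x of spacer_thick in the frame of tray_thick between -0.014 and 0.014 m and y of spacer_thick in the frame of tray_thick between -0.014 and 0.014 m and z of spacer_thick in the frame of tray_thick below 0.009 m and angle between the y axis of spacer_thick and the y axis of tray_thick, either way round below 0.35 rad); the robot touches nothing.
It also fails if it takes over 112 s, if anything falls off the work surface, if the arm or the gripper's body presses on something with over 40 N, if the wrist force passes 120 N, or if a joint passes its speed limit or range.

## Robot

A 6-joint arm with a two-finger parallel gripper is mounted at the origin on the work surface; the furniture and walls round the work are solid. World frame = base frame: x ahead of the robot, y to its left, z up, the work surface at z = 0. Lengths are in m, angles in rad, forces in N, time in s.
With the tool pointing down it reaches from about 0.4 to 0.825 m from the base axis. Payload 7 kg.
Tool frame: the origin (TCP) lies midway between the tips of the shut fingers; the grasp point (between the pads) lies 19 mm behind it; z points along the fingers, x is the direction in which the jaws open and shut, and the axes are right-handed (so a half turn about z gives the same grasp; the last joint's range is limited). The gripper opens to 88 mm and grips with 3 to 60 N. Pads are 19 mm wide; open, the fingers measure 130 mm over their backs; the gripper's body (78 mm by 193 mm) begins 47 mm behind the grasp point.
Start: joints at [1.565, 0.359, 0.012, 0, -1.224, -0.288], TCP at [0.195, 0.646, 0.227] pointing down, gripper open.
Joint ranges: [-3.07, 3.07], [-1.43, 2.12], [-1.02, 1.25], [-3.03, 1.67], [-3.05, -0], [-3.03, 3.03]. Speed limits (rad/s): [2.39, 2.39, 3.01, 3.14, 3.14, 3.14].

## Interface

Orientations are given as [roll, pitch, yaw] about the fixed x, y, z axes, in that order (R = Rz(yaw) Ry(pitch) Rx(roll)).
In Python, from station import arm, grab_frame, camera_params gives the robot as it stands.
- The arm moves only by the shell command python3 -m handwheel 'ROWS' [FORCE]. ROWS is JSON, a list that holds one entry, the list of rows, each a list of 5 numbers: the finger opening in m, from 0 to 0.0876, then the shift along the tool's x, y, z in m, then the turn about the tool's z in degrees. A call has 1 to 20 rows; each row is the pose to reach, as a shift and turn from the pose measured when the call began, along the tool's axes at that moment; what a row does not reach only later rows make up. A row lasts 1/12 s, in which the tool goes at most 41.7 mm and 7.16 degrees, less where a joint would pass 70% of its speed; a pose out of reach is approached as far as the arm can. A call with a gripper value outside its range is refused whole. The fingers move at their own pace and stop on an object; FORCE is the grip in N (left out, the last holds). Time passes only in rows, so rows that repeat a pose let the fingers close. It gives the time, the measured TCP pose, the force and the opening at its end, in the units of the state.
- arm.get_state(): the state, without advancing time (a new reading comes with each control period).
- grab_frame(name): name is "scene" or "top" or "wrist"; returns the picture (420x560x3 uint8, blue, green, red); there is no depth.
- camera_params(name): a dict with "intrinsics" (3x3 intrinsics, pixels), "R" (3x3) and "t" (3): a world point X has camera coordinates R X + t; the wrist camera has in their place "tool_from_camera" (4x4, takes a point from camera to tool coordinates, whose origin is the TCP and whose axes are the tool frame's). Camera axes: x right, y down, z forward; pixel columns grow to the right and rows downward; lengths in m; the calibration is good to about 2 mm. A picture is of the moment at which its call begins: read the wrist's pose just before it. camera_params takes no time and is no camera call.
- arm.job_done(): hands the job in, once; it reports no verdict.
The state is a dict: "t": time; "q": joint angles; "qd": joint speeds; "joint_efforts": joint torques, N m; "eef_pos": TCP position; "ee_rot": TCP orientation; "force": force on the tool from outside, world axes, zero at the start; "moment": the same for the moment, N m; "width": finger opening in m.
Only numpy, scipy, OpenCV 4.12 (cv2) and the standard library are available. Lean on these libraries where they do the work, as an engineer would, in place of code of your own. Each camera call takes 0.05 s, during which the arm holds its last target.

## Working session

There is one attempt and no reset: what is moved stays moved. The work goes in short steps, Python scripts to look and compute and a shell command to move; the robot and the scene stay as the last step left them, time stands still between calls to the robot, and variables do not carry over. Pictures are saved under pics/ and viewed, and the job is handed in when it is done.

```bash
mkdir -p pics; ls; python3 - <<'E'
from station import arm, grab_frame, camera_params
import cv2,json
s=arm.get_state();print(s)
for n in ["scene","top","wrist"]:
    cv2.imwrite(f"pics/{n}0.png",grab_frame(n)); print(n,camera_params(n))
E
```

```text
pics
{'t': 0.0, 'q': array([ 1.56510791e+00,  3.59382932e-01,  1.10500896e-02, -3.55834147e-04,
       -1.22409640e+00, -2.88102901e-01]), 'qd': array([-0.00105855,  0.00075886, -0.00130217, -0.00073176,  0.00218934,
        0.00090033]), 'joint_efforts': array([ 6.80249996e-04, -5.82713342e+01,  2.93061697e+01,  6.99723691e+00,
        7.02699821e-03, -1.52410912e-04]), 'eef_pos': array([0.19534904, 0.64559694, 0.2256204 ]), 'ee_rot': array([-3.14144936e+00, -1.66066690e-03, -1.86470895e+00]), 'force': array([-0.37815205,  0.3011852 , -0.91123814]), 'moment': array([ 0.02955818, -0.02352701, -0.05602292]), 'width': 0.08733883956586237}
scene {'intrinsics': array([[522.75608762,   0.        , 270.64273904],
       [  0.        , 522.75608762, 206.06167413],
       [  0.        ,   0.        ,   1.        ]]), 'R': array([[ 0.68944418, -0.72411954, -0.01782178],
       [-0.42021808, -0.37981268, -0.82411109],
       [ 0.58998601,  0.57566763, -0.56614777]]), 't': array([-0.30955642,  0.29564504,  0.79517454])}
top {'intrinsics': array([[388.34889889,   0.        , 282.62953892],
       [  0.        , 388.34889889, 212.39986325],
       [  0.        ,   0.        ,   1.        ]]), 'R': array([[ 0.01335839, -0.99981808, -0.01361478],
       [-0.98675578, -0.01098004, -0.16184089],
       [ 0.16166195,  0.0155964 , -0.98672294]]), 't': array([0.0442551 , 0.53201921, 0.83584338])}
wrist {'intrinsics': array([[370.32172086,   0.        , 281.35198464],
       [  0.        , 370.32172086, 207.90171497],
       [  0.        ,   0.        ,   1.        ]]), 'tool_from_camera': array([[ 9.99999233e-01, -5.48454675e-04,  1.11018984e-03,
        -9.23327112e-04],
       [ 1.95970708e-04,  9.55359509e-01,  2.95445716e-01,
        -8.07212036e-02],
       [-1.22266900e-03, -2.95445272e-01,  9.55358884e-01,
        -1.57889350e-01],
       [ 0.00000000e+00,  0.00000000e+00,  0.00000000e+00,
         1.00000000e+00]])}
```

View pics/scene0.png

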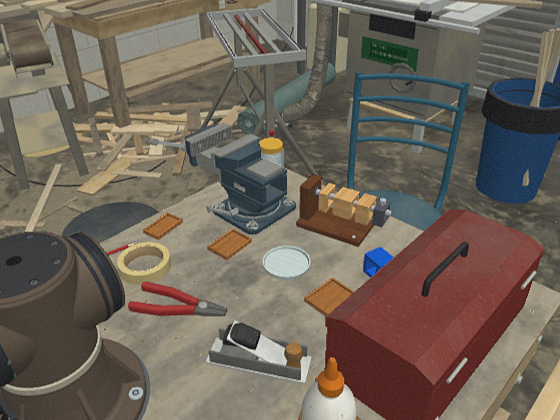

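View pics/top0.png

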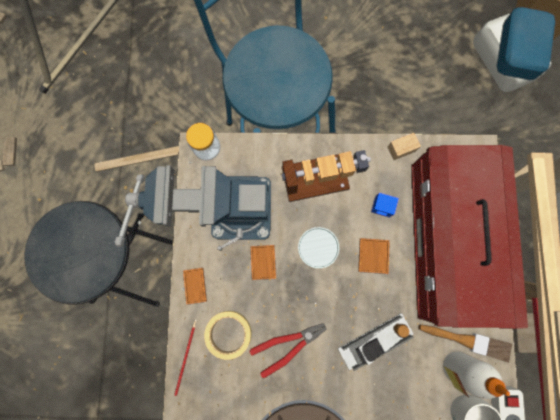

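View pics/wrist0.png

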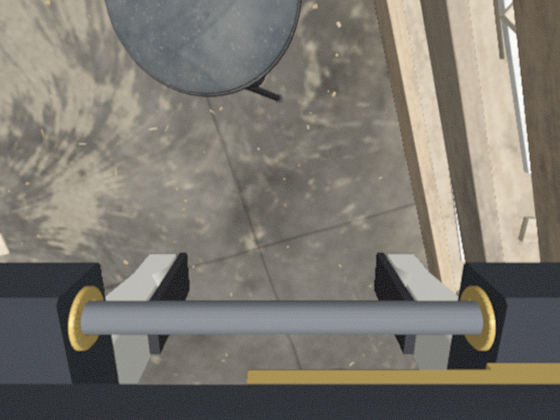

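The top view shows the dish at about (318,248), three trays at (195,286), (263,262) and (374,256), and the stand at (318,175). On the bar hang three pale spacers and, at the right end, the dark collar at (362,158). A loose pale block at (405,146) and a blue cube at (385,205) are decoys. I'll enlarge it next.

```bash
python3 - <<'E'
import cv2
t=cv2.imread("pics/top0.png")
cv2.imwrite("pics/topstand.png",cv2.resize(t[130:220,270:430],None,fx=5,fy=5,interpolation=cv2.INTER_CUBIC))
cv2.imwrite("pics/toptrays.png",cv2.resize(t[215:315,170:410],None,fx=3.3,fy=3.3,interpolation=cv2.INTER_CUBIC))
s=cv2.imread("pics/scene0.png")
cv2.imwrite("pics/scstand.png",cv2.resize(s[165:285,285:410],None,fx=5,fy=5,interpolation=cv2.INTER_CUBIC))
E
```

```text
(no output)
```

View pics/topstand.png

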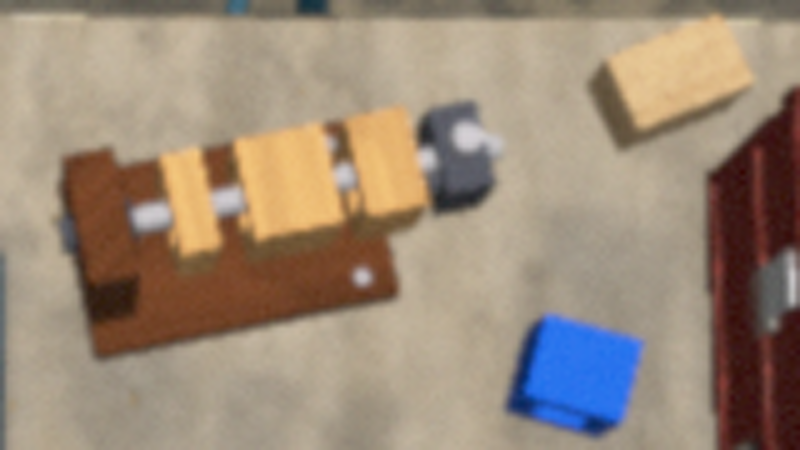

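View pics/toptrays.png

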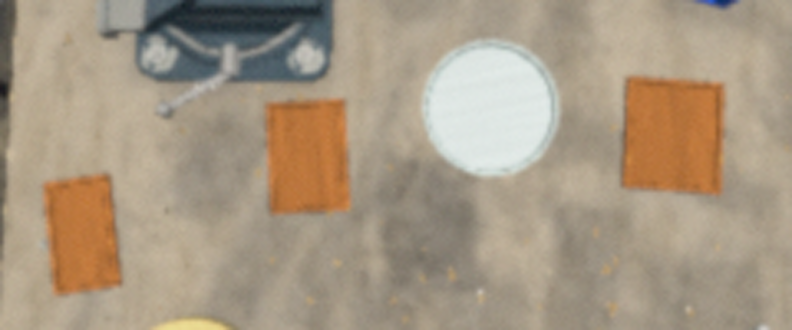

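View pics/scstand.png

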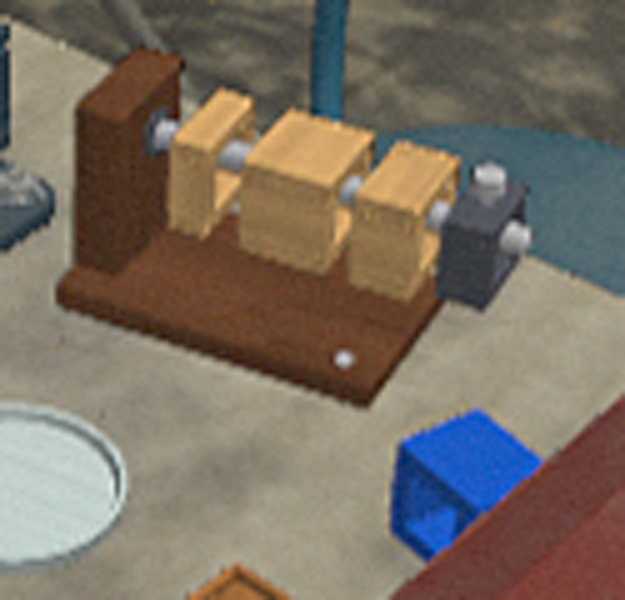

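```bash
cat > h.py <<'E'
import numpy as np, cv2
from scipy.spatial.transform import Rotation as Ro
from station import arm, grab_frame, camera_params
def cast(P,uv,z):
    K=P["intrinsics"];R=P["R"];t=P["t"];uv=np.atleast_2d(np.array(uv,float))
    d=np.c_[uv,np.ones(len(uv))]@np.linalg.inv(K).T@R
    C=-R.T@t; s=(np.asarray(z)-C[2])/d[:,2]
    return (C+d*s[:,None])
def rect(pts):
    (c,wh,a)=cv2.minAreaRect((pts[:,:2]*1000).astype(np.float32)); return np.round(c,1),np.round(wh,1),round(a,1)
def wristP(s):
    P=camera_params("wrist");T=np.eye(4);T[:3,:3]=Ro.from_euler('xyz',s["ee_rot"]).as_matrix();T[:3,3]=s["eef_pos"]
    W=T@P["tool_from_camera"];R=W[:3,:3].T
    return dict(intrinsics=P["intrinsics"],R=R,t=-R@W[:3,3])
def look(name):
    s=arm.get_state();im=grab_frame("wrist");cv2.imwrite(f"pics/{name}.png",im);return s,im,wristP(s)
E
python3 - <<'E'
from h import *
P=camera_params("top");t=cv2.imread("pics/top0.png")
hsv=cv2.cvtColor(t,cv2.COLOR_BGR2HSV)
m=cv2.inRange(hsv,(5,150,80),(18,255,255));
for c in cv2.findContours(m,0,2)[0]:
    if 300<cv2.contourArea(c)<3000:
        x=c[:,0,:]; print("or",x.mean(0),rect(cast(P,x,.01)))
g=cv2.inRange(hsv,(0,0,200),(180,40,255));
for c in cv2.findContours(g,0,2)[0]:
    if cv2.contourArea(c)>400: print("w",c[:,0].mean(0),rect(cast(P,c[:,0],.008)))
S=lambda l:np.array(l)/5+[270,130]
F=dict(thin=[(160,152),(200,147),(220,250),(180,258)],thick=[(235,140),(325,123),(345,228),(255,245)],mid=[(345,118),(408,107),(428,205),(363,220)],col=[(422,115),(475,103),(493,190),(437,205)],
 toolbox=[(708,180),(718,450)])
for k,v in F.items():
    w=cast(P,S(v),.09)[:,:2]*1000
    print(k,w.mean(0).round(1))
    if k!='toolbox': 
        e=(w[3]-w[0]+w[2]-w[1])/2; print(' xdir yaw',np.degrees(np.arctan2(-e[1],-e[0])).round(1),np.linalg.norm(e).round(1),np.linalg.norm((w[1]-w[0]+w[2]-w[3])/2).round(1))
bar=cast(P,S([(130,215),(500,147)]),.081);d=bar[1]-bar[0];print(bar,np.degrees(np.arctan2(d[1],d[0])))
print("toolbox", cast(P,[(413,150),(418,320)],.0)[:,:2],cast(P,[(413,150),(418,320)],.15)[:,:2])
E
```

```text
or [194.68 285.28] (array([365.5, 251. ]), array([73.9, 43.5]), 8.8)
or [262.  265.8] (array([420.5,  95.5]), array([74.2, 52.4]), 3.9)
or [373.91666667 255.        ] (array([ 438.7, -159.8]), array([65.3, 73.4]), 86.3)
or [311.11510791 181.29496403] (array([627.8, -24.3]), array([ 95.5, 142.8]), 12.1)
w [317.953125 245.046875] (array([455.9, -29.4]), array([88.2, 90.4]), 89.5)
thin [617.5  -4. ]
 xdir yaw 10.7 47.8 17.7
thick [625.9 -47.6]
 xdir yaw 10.1 48.0 40.1
mid [636.  -89.5]
 xdir yaw 9.6 45.8 28.6
col [ 640.4 -120.5]
 xdir yaw 9.1 40.5 24.7
toolbox [ 569.9 -229. ]
[[ 0.61358601  0.0219004   0.081     ]
 [ 0.64613805 -0.1413127   0.081     ]] -78.72064414800055
toolbox [[ 0.69584628 -0.26347831]
 [ 0.29507681 -0.25843122]] [[ 0.64539016 -0.21401912]
 [ 0.31057643 -0.20980264]]
```

```bash
python3 - <<'E'
import cv2
t=cv2.imread("pics/top0.png")
cv2.imwrite("pics/tb1.png",cv2.resize(t[135:335,400:540],None,fx=3,fy=3,interpolation=cv2.INTER_CUBIC))
s=cv2.imread("pics/scene0.png")
cv2.imwrite("pics/tb2.png",cv2.resize(s[195:420,315:555],None,fx=2.6,fy=2.6,interpolation=cv2.INTER_CUBIC))
E
```

```text
(no output)
```

View pics/tb1.png

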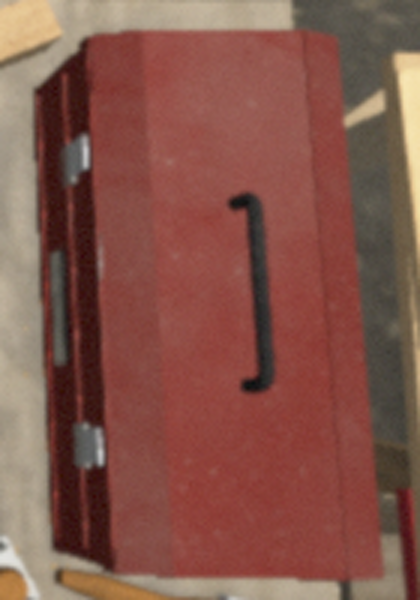

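View pics/tb2.png

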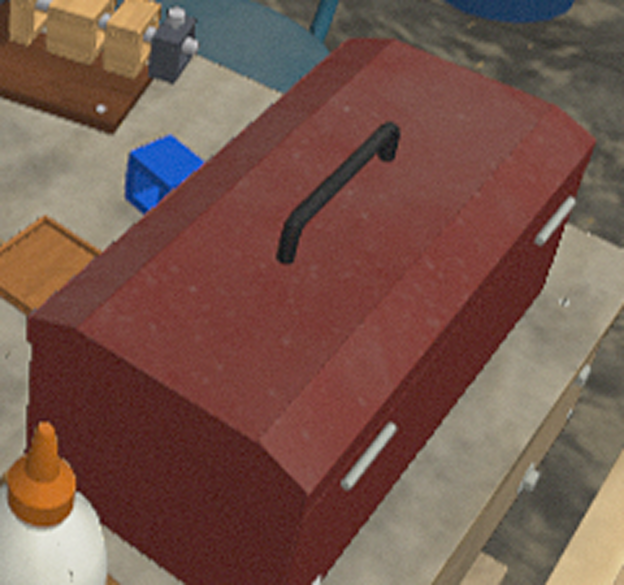

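```bash
cat >> h.py <<'E'
def to(x,y,z,yaw_deg):
    s=arm.get_state();R=Ro.from_euler('xyz',s["ee_rot"]).as_matrix();p=s["eef_pos"]
    d=R.T@(np.array([x,y,z])-p); a=np.degrees(s["ee_rot"][2])-yaw_deg; a=(a+180)%360-180
    print("t",round(s["t"],2),"pos",p.round(4),"yaw",np.degrees(s["ee_rot"][2]).round(1),"w",round(s["width"],4),"F",s["force"].round(1))
    print("shift mm",(d*1000).round(1),"turn",round(a,1),"rows>=",round(max(np.linalg.norm(d)/.0417,abs(a)/7.16),1))
E
python3 - <<'E'
from h import *
P=camera_params("top")
print("wall-top height", [(z,cast(P,[(430,165)],z)[0].round(3)) for z in(.1,.15,.2,.25)], cast(P,[(413,165)],0)[0].round(3))
print("pale decoy",cast(P,[(405,146)],.03)[0],"blue",cast(P,[(386,203)],.04)[0],"tape",cast(P,[(228,335)],.02)[0])
print("vice top px",cast(P,[(212,225),(268,213),(268,240)],.15)[:,:2])
to(.64,-.12,.25,-169.5)
E
```

```text
wall-top height [(0.1, array([ 0.629, -0.266,  0.1  ])), (0.15, array([ 0.614, -0.247,  0.15 ])), (0.2, array([ 0.599, -0.228,  0.2  ])), (0.25, array([ 0.585, -0.21 ,  0.25 ]))] [ 0.658 -0.262  0.   ]
pale decoy [ 0.69540227 -0.23522507  0.03      ] blue [ 0.55631776 -0.1840448   0.04      ] tape [0.25868388 0.16852468 0.02      ]
vice top px [[0.48715522 0.18871076]
 [0.5124795  0.07815143]
 [0.45873123 0.07710531]]
t 0.15 pos [0.1954 0.6457 0.2258] yaw -106.8 w 0.0875 F [-0.7 -1.2 -0.7]
shift mm [ 604.1 -647.4  -23.3] turn 62.7 rows>= 21.2
```

```bash
python3 -m handwheel '[[[0.0876,0,0,-0.025,0],[0.0876,604e-3,-0.647,-0.025,63],[0.0876,0.604,-0.647,-0.025,63],[0.0876,0.604,-0.647,-0.025,63],[0.0876,0.604,-0.647,-0.025,63],[0.0876,0.604,-0.647,-0.025,63],[0.0876,0.604,-0.647,-0.025,63],[0.0876,0.604,-0.647,-0.025,63],[0.0876,0.604,-0.647,-0.025,63],[0.0876,0.604,-0.647,-0.025,63],[0.0876,0.604,-0.647,-0.025,63],[0.0876,0.604,-0.647,-0.025,63],[0.0876,0.604,-0.647,-0.025,63],[0.0876,0.604,-0.647,-0.025,63],[0.0876,0.604,-0.647,-0.025,63],[0.0876,0.604,-0.647,-0.025,63],[0.0876,0.604,-0.647,-0.025,63],[0.0876,0.604,-0.647,-0.025,63],[0.0876,0.604,-0.647,-0.025,63],[0.0876,0.604,-0.647,-0.025,63]]]' 20; python3 -c "
from h import *
to(.64,-.12,.25,-169.5)"
```

```text
t: 1.82
eef_pos: [0.5933, -0.041, 0.2515]
ee_rot: [-3.141, -0.001, -2.964]
force: [0.1, 0.6, 0.3]
width: 0.0877
t 1.82 pos [ 0.5933 -0.041   0.2515] yaw -169.8 w 0.0877 F [0.1 0.6 0.3]
shift mm [-32.  -86.    1.6] turn -0.3 rows>= 2.2
```

```bash
python3 -m handwheel '[[[0.0876,-0.032,-0.086,0,0],[0.0876,-0.032,-0.086,0,0],[0.0876,-0.032,-0.086,0,0],[0.0876,-0.032,-0.086,0,0],[0.0876,-0.032,-0.086,0,0]]]'; python3 -c "
from h import *
s,im,P=look('w1')
print(s['eef_pos'],s['ee_rot'])"
```

```text
t: 2.23
eef_pos: [0.6398, -0.1208, 0.2506]
ee_rot: [-3.141, -0.002, -2.966]
force: [-0.2, 0.9, 1.1]
width: 0.0879
[ 0.63980246 -0.12083336  0.25055534] [-3.14094036e+00 -2.07767616e-03 -2.96621279e+00]
```

View pics/w1.png

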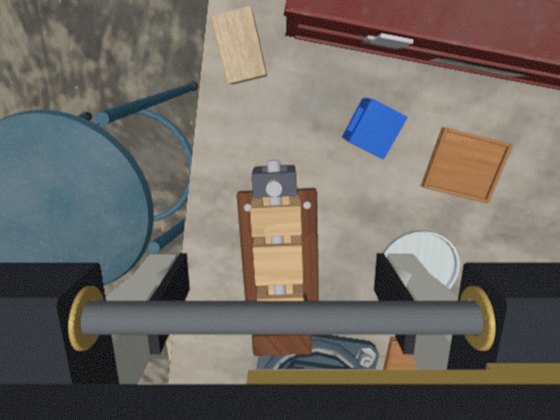

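```bash
python3 - <<'E'
from h import *
s=arm.get_state();P=wristP(s);im=cv2.imread("pics/w1.png")
cv2.imwrite("pics/w1c.png",cv2.resize(im[150:310,210:340],None,fx=4.5,fy=4.5,interpolation=cv2.INTER_CUBIC)[:600] if 0 else cv2.resize(im[150:310,210:340],None,fx=3.7,fy=3.7,interpolation=cv2.INTER_CUBIC))
E
```

```text
(no output)
```

View pics/w1c.png

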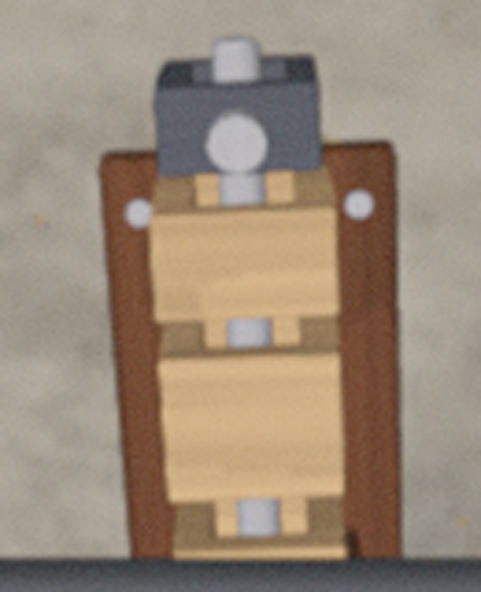

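```bash
python3 - <<'E'
from h import *
s=arm.get_state();P=wristP(s)
for k,z,v in [("col",.089,[(158,88),(317,82),(320,165),(160,175)]),("mid",.091,[(152,215),(335,207),(338,312),(157,322)]),("thick",.091,[(160,360),(338,352),(343,488),(170,498)])]:
    w=cast(P,np.array(v)/3.7+[210,150],z)[:,:2]*1000
    e=(w[1]-w[0]+w[2]-w[3])/2;f=(w[0]-w[3]+w[1]-w[2])/2
    print(k,w.mean(0).round(1),np.linalg.norm(e).round(1),np.linalg.norm(f).round(1),"yaw",np.degrees(np.arctan2(-e[1],-e[0])).round(1),np.degrees(np.arctan2(f[0],-f[1])).round(1))
to(.6405,-.123,.056,-168.5)
E
```

```text
col [ 646.5 -121.7] 38.3 20.9 yaw 13.0 11.4
mid [639.1 -88.5] 44.7 27.5 yaw 13.1 11.9
thick [629.8 -46.1] 44.8 38.4 yaw 13.3 12.8
t 2.28 pos [ 0.6396 -0.1201  0.251 ] yaw -169.9 w 0.0876 F [ 1.1  0.7 -0.7]
shift mm [ -0.7  -2.9 195. ] turn -1.4 rows>= 4.7
```

```bash
python3 -c "
from h import *
to(.6435,-.1215,.061,-168)"
```

```text
t 2.28 pos [ 0.6396 -0.1201  0.251 ] yaw -169.9 w 0.0876 F [ 1.1  0.7 -0.7]
shift mm [ -3.9  -2.  190. ] turn -1.9 rows>= 4.6
```

```bash
python3 -m handwheel '[[[0.0876,-0.004,-0.002,0.1,-2],[0.0876,-0.004,-0.002,0.1,-2],[0.0876,-0.004,-0.002,0.19,-2],[0.0876,-0.004,-0.002,0.19,-2],[0.0876,-0.004,-0.002,0.19,-2],[0.0876,-0.004,-0.002,0.19,-2],[0.0876,-0.004,-0.002,0.19,-2]]]' 20; python3 -c "
from h import *
s,im,P=look('w2');cv2.imwrite('pics/s2.png',grab_frame('scene'))
print(s['eef_pos'],s['ee_rot'],s['force'])"
```

```text
t: 2.87
eef_pos: [0.643, -0.1205, 0.0608]
ee_rot: [-3.141, -0.004, -2.928]
force: [0.5, 1.6, 1.1]
width: 0.0875
[ 0.643001   -0.12045277  0.06078031] [-3.14086268 -0.00374959 -2.92822043] [0.47218682 1.55733139 1.12082565]
```

View pics/w2.png

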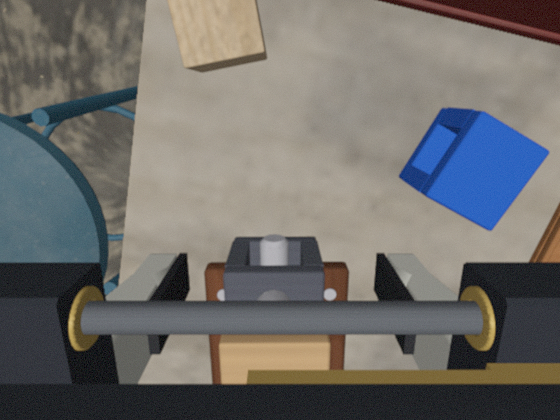

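View pics/s2.png

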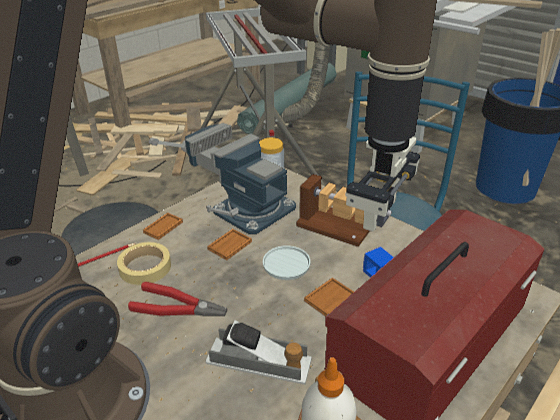

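Collar (274,265) sits between the fingers (165 and 395). Closing on it now.

```bash
python3 -m handwheel '[[[0.03,0,0,0,0],[0.03,0,0,0,0],[0.03,0,0,0,0],[0.03,0,0,0,0],[0.03,0,0,0,0],[0.03,0,0,0,0],[0.03,0,0,-0.003,0],[0.03,0,0,-0.005,0],[0.03,0,0,-0.005,0]]]' 25; python3 -c "
from h import *
to(.6435,-.1215,.066,-168)"
```

```text
t: 3.72
eef_pos: [0.6455, -0.1208, 0.0692]
ee_rot: [-3.14, 0.002, -2.928]
force: [0.2, 0.5, -1.1]
width: 0.0403
t 3.72 pos [ 0.6455 -0.1208  0.0692] yaw -167.8 w 0.0403 F [ 0.2  0.5 -1.1]
shift mm [ 2.2 -0.3  3.2] turn 0.2 rows>= 0.1
```

```bash
python3 -m handwheel '[[[0.03,0,-0.01,0.002,0],[0.03,0,-0.02,0.002,0],[0.03,0,-0.03,0.002,0],[0.03,0,-0.04,0.002,0],[0.03,0,-0.05,0.002,0],[0.03,0,-0.052,0.002,0],[0.03,0,-0.052,0.002,0],[0.03,0,-0.052,-0.03,0],[0.03,0,-0.052,-0.06,0],[0.03,0,-0.052,-0.09,0],[0.03,0,-0.052,-0.09,0],[0.03,0,-0.052,-0.09,0]]]'; python3 -c "
from h import *
s,im,P=look('w3')
to(.456,-.029,.13,-170)"
```

```text
t: 4.72
eef_pos: [0.6574, -0.1712, 0.1615]
ee_rot: [-3.139, 0.007, -2.928]
force: [-1.2, 0.1, -2.0]
width: 0.0401
t 4.77 pos [ 0.6562 -0.1711  0.1596] yaw -167.8 w 0.0397 F [-1.   1.1 -1.7]
shift mm [165.7 181.3  28.7] turn 2.2 rows>= 5.9
```

View pics/w3.png

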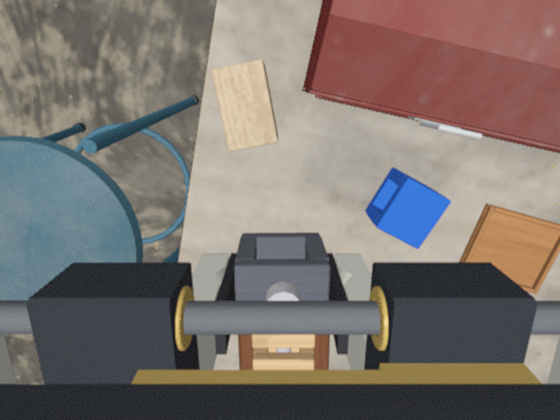

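```bash
python3 -c "
from h import *
s=dict(eef_pos=np.array([.6398,-.1208,.2506]),ee_rot=np.array([-3.14094036e+00,-2.07767616e-03,-2.96621279e+00]))
P=wristP(s)
w=cast(P,[(383,265),(459,265),(421,231)],.01);print(w, (w[0]+w[1])/2)
# thick tray in w1 corners
w=cast(P,[(445,128),(511,143),(488,202),(422,187)],.01);print(w.mean(0),rect(w))
to(.456,-.029,.15,-170)"
```

```text
[[ 0.50174543 -0.02977288  0.01      ]
 [ 0.41306899 -0.0453418   0.01      ]
 [ 0.46958573 -0.07898195  0.01      ]] [ 0.45740721 -0.03755734  0.01      ]
[ 0.44227589 -0.16077118  0.01      ] (array([ 442.6, -161. ]), array([67.2, 78. ]), 87.2)
t 4.77 pos [ 0.6562 -0.1711  0.1596] yaw -167.8 w 0.0397 F [-1.   1.1 -1.7]
shift mm [165.7 181.2   8.7] turn 2.2 rows>= 5.9
```

```bash
python3 -m handwheel '[[[0.03,0.1667,0.1803,0.005,2],[0.03,0.1667,0.1803,0.005,2],[0.03,0.1667,0.1803,0.005,2],[0.03,0.1667,0.1803,0.005,2],[0.03,0.1667,0.1803,0.005,2],[0.03,0.1667,0.1803,0.005,2],[0.03,0.1667,0.1803,0.005,2],[0.03,0.1667,0.1803,0.05,2],[0.03,0.1667,0.1803,0.09,2],[0.03,0.1667,0.1803,0.11,2],[0.03,0.1667,0.1803,0.11,2],[0.03,0.1667,0.1803,0.11,2]]]'; python3 -c "
from h import *
cv2.imwrite('pics/t4.png',grab_frame('top')[150:340,200:430]);cv2.imwrite('pics/s4.png',grab_frame('scene')[150:350,180:420])
to(.457,-.030,.018,-170)"
```

```text
t: 5.77
eef_pos: [0.4542, -0.0307, 0.0476]
ee_rot: [-3.139, -0.001, -2.963]
force: [0.1, 0.2, 0.1]
width: 0.0399
t 5.87 pos [ 0.4564 -0.0301  0.0497] yaw -169.8 w 0.0401 F [ 0.5 -0.  -0. ]
shift mm [-0.5  0.  31.7] turn 0.2 rows>= 0.8
```

View pics/s4.png

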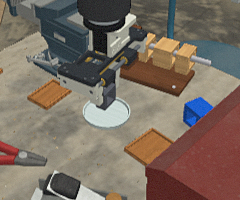

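Over the dish centre. Lowering to the floor and watching the force.

```bash
python3 -m handwheel '[[[0.03,0,0,0.015,0],[0.03,0,0,0.025,0],[0.03,0,0,0.031,0],[0.03,0,0,0.031,0],[0.03,0,0,0.031,0]]]'; python3 -c "
from h import *
cv2.imwrite('pics/s5.png',cv2.resize(grab_frame('scene')[200:300,230:350],None,fx=5,fy=5));to(.457,-.030,.018,-170)"
```

```text
t: 6.28
eef_pos: [0.4584, -0.0296, 0.0204]
ee_rot: [-3.14, 0.008, -2.962]
force: [0.5, -0.9, 2.0]
width: 0.0397
t 6.33 pos [ 0.4585 -0.0296  0.0204] yaw -169.7 w 0.04 F [ 0.7 -0.4  6.8]
shift mm [ 1.5 -0.1  2.4] turn 0.3 rows>= 0.1
```

View pics/s5.png

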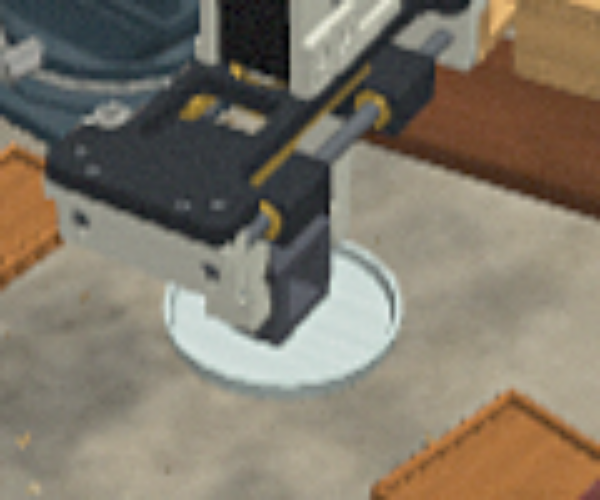

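Contact force is 6.8 N, so it is resting on the floor. Opening, then moving straight up.

```bash
python3 -m handwheel '[[[0.0876,0,0,-0.001,0],[0.0876,0,0,-0.001,0],[0.0876,0,0,-0.001,0],[0.0876,0,0,-0.001,0],[0.0876,0,0,-0.001,0],[0.0876,0,0,-0.04,0],[0.0876,0,0,-0.08,0],[0.0876,0,0,-0.12,0],[0.0876,0,0,-0.16,0],[0.0876,0,0,-0.2,0],[0.0876,0,0,-0.2,0],[0.0876,0,0,-0.2,0]]]'; python3 -c "
from h import *
s,im,P=look('w6');cv2.imwrite('pics/s6.png',grab_frame('scene')[150:350,180:420])
cv2.imwrite('pics/t6.png',grab_frame('top'))
to(.637,-.0895,.25,-168)"
```

```text
t: 7.33
eef_pos: [0.4579, -0.0292, 0.2229]
ee_rot: [-3.141, 0.014, -2.962]
force: [0.2, -0.6, -1.0]
width: 0.0872
t 7.48 pos [ 0.4559 -0.0298  0.2193] yaw -169.8 w 0.0879 F [-0.3  0.5 -0.7]
shift mm [-167.8  -91.   -29.6] turn -1.8 rows>= 4.6
```

View pics/w6.png

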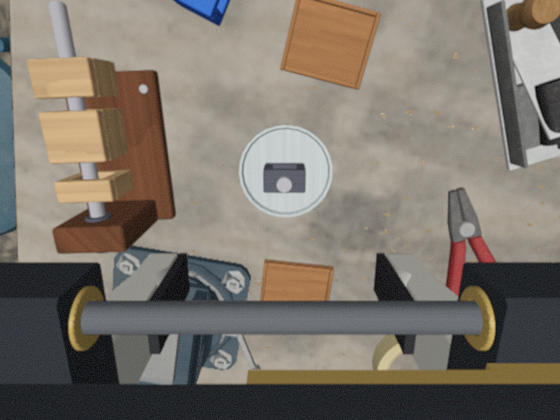

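View pics/s6.png

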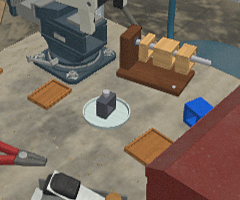

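Collar stands upright in the dish at (285,178) (dish ring centre (286,171)), and all three spacers still hang on the bar. Next is the middle spacer, the outermost one left.

```bash
python3 -m handwheel '[[[0.0876,-0.168,-0.091,-0.01,-2],[0.0876,-0.168,-0.091,-0.01,-2],[0.0876,-0.168,-0.091,-0.01,-2],[0.0876,-0.168,-0.091,-0.01,-2],[0.0876,-0.168,-0.091,-0.01,-2],[0.0876,-0.168,-0.091,-0.01,-2],[0.0876,-0.168,-0.091,-0.01,-2],[0.0876,-0.168,-0.091,-0.01,-2],[0.0876,-0.168,-0.091,-0.01,-2]]]'; python3 -c "
from h import *
s,im,P=look('w7');cv2.imwrite('pics/w7c.png',cv2.resize(im[150:310,210:340],None,fx=3.7,fy=3.7,interpolation=cv2.INTER_CUBIC))
print(s['eef_pos'],s['ee_rot'])
to(.637,-.0895,.057,-168)"
```

```text
t: 8.23
eef_pos: [0.6362, -0.0892, 0.2297]
ee_rot: [-3.14, 0.005, -2.927]
force: [-0.2, -0.1, 0.1]
width: 0.0876
[ 0.63622022 -0.08922202  0.22970354] [-3.14034864  0.0045829  -2.92749029]
t 8.28 pos [ 0.6363 -0.0891  0.2303] yaw -167.7 w 0.0875 F [ 0.2 -0.4 -0.2]
shift mm [  0.4  -0.3 173.3] turn 0.3 rows>= 4.2
```

View pics/w7c.png

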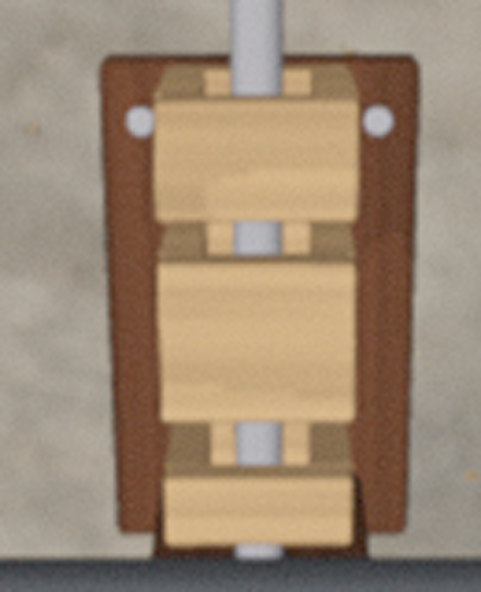

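```bash
python3 -c "
from h import *
s=arm.get_state();P=wristP(s)
for y0,y1,a,b in [(98,222,257,257),(262,420,258,257),(475,545,259,258)]:
    w=cast(P,np.array([(a,y0),(b,y1)])/3.7+[210,150],.091);print(w.mean(0).round(4),np.linalg.norm(w[0]-w[1]).round(4))
"
```

```text
[ 0.6395 -0.0893  0.091 ] 0.0287
[ 0.6301 -0.0464  0.091 ] 0.0397
[ 0.6206 -0.0036  0.091 ] 0.0191
```

```bash
python3 -m handwheel '[[[0.0876,-0.002,0,0.1,0],[0.0876,-0.002,0,0.1,0],[0.0876,-0.002,0,0.173,0],[0.0876,-0.002,0,0.173,0],[0.0876,-0.002,0,0.173,0],[0.0876,-0.002,0,0.173,0],[0.03,-0.002,0,0.173,0],[0.03,-0.002,0,0.173,0],[0.03,-0.002,0,0.173,0],[0.03,-0.002,0,0.173,0],[0.03,-0.002,0,0.173,0],[0.03,-0.002,0,0.173,0],[0.03,-0.002,0,0.17,0],[0.03,-0.002,0,0.168,0],[0.03,-0.002,0,0.168,0]]]' 20; python3 -c "
from h import *
to(.637,-.0895,.063,-168)"
```

```text
t: 9.53
eef_pos: [0.6395, -0.0887, 0.0629]
ee_rot: [-3.14, 0.006, -2.927]
force: [-0.4, 0.2, -0.4]
width: 0.0459
t 9.53 pos [ 0.6395 -0.0887  0.0629] yaw -167.7 w 0.0459 F [-0.4  0.2 -0.4]
shift mm [ 2.6 -0.2 -0.2] turn 0.3 rows>= 0.1
```

```bash
python3 -m handwheel '[[[0.03,0,-0.012,0,0],[0.03,0,-0.024,0,0],[0.03,0,-0.036,0,0],[0.03,0,-0.048,0,0],[0.03,0,-0.06,0,0],[0.03,0,-0.072,0,0],[0.03,0,-0.08,0,0],[0.03,0,-0.08,0,0],[0.03,0,-0.08,-0.03,0],[0.03,0,-0.08,-0.06,0],[0.03,0,-0.08,-0.09,0],[0.03,0,-0.08,-0.09,0],[0.03,0,-0.08,-0.09,0]]]'; python3 -c "
from h import *
s,im,P=look('w8')
to(.495,-.115,.15,-176)"
```

```text
t: 10.62
eef_pos: [0.6572, -0.1666, 0.1555]
ee_rot: [-3.139, 0.011, -2.927]
force: [-0.4, 0.1, -1.4]
width: 0.0456
t 10.67 pos [ 0.6561 -0.1665  0.1536] yaw -167.7 w 0.0457 F [-1.2 -0.1 -1.1]
shift mm [146.5  84.6   2.4] turn 8.3 rows>= 4.1
```

View pics/w8.png

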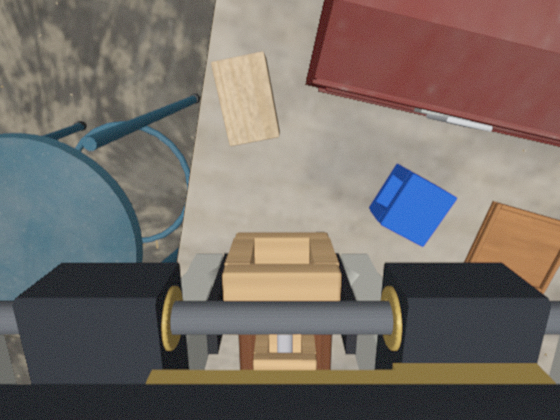

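```bash
python3 -m handwheel '[[[0.03,0.1465,0.0846,0,8],[0.03,0.1465,0.0846,0,8],[0.03,0.1465,0.0846,0,8],[0.03,0.1465,0.0846,0,8],[0.03,0.1465,0.0846,0,8],[0.03,0.1465,0.0846,0,8],[0.03,0.1465,0.0846,0.04,8],[0.03,0.1465,0.0846,0.08,8],[0.03,0.1465,0.0846,0.12,8],[0.03,0.1465,0.0846,0.12,8],[0.03,0.1465,0.0846,0.12,8]]]'; python3 -c "
from h import *
to(.495,-.115,.013,-176)"
```

```text
t: 11.58
eef_pos: [0.4945, -0.1153, 0.0306]
ee_rot: [-3.141, 0.001, -3.067]
force: [0.8, 0.2, -0.5]
width: 0.0457
t 11.58 pos [ 0.4945 -0.1153  0.0306] yaw -175.7 w 0.0457 F [ 0.8  0.2 -0.5]
shift mm [-0.5  0.3 17.6] turn 0.3 rows>= 0.4
```

```bash
python3 -m handwheel '[[[0.03,0,0,0.01,0],[0.03,0,0,0.015,0],[0.03,0,0,0.017,0],[0.03,0,0,0.017,0],[0.03,0,0,0.017,0]]]'; python3 -c "
from h import *
to(.495,-.115,.013,-176)"
```

```text
t: 12.0
eef_pos: [0.4981, -0.1146, 0.0172]
ee_rot: [-3.141, 0.008, -3.066]
force: [-1.1, 6.3, 13.8]
width: 0.0467
t 12.0 pos [ 0.4981 -0.1146  0.0172] yaw -175.6 w 0.0467 F [-1.1  6.3 13.8]
shift mm [ 3.2 -0.2  4.2] turn 0.4 rows>= 0.1
```

```bash
python3 -m handwheel '[[[0.0876,0,0,-0.001,0],[0.0876,0,0,-0.001,0],[0.0876,0,0,-0.001,0],[0.0876,0,0,-0.001,0],[0.0876,0,0,-0.001,0],[0.0876,0,0,-0.04,0],[0.0876,0,0,-0.08,0],[0.0876,0,0,-0.12,0],[0.0876,0,0,-0.15,0],[0.0876,0,0,-0.15,0],[0.0876,0,0,-0.15,0]]]'; python3 -c "
from h import *
s,im,P=look('w9');cv2.imwrite('pics/s9.png',grab_frame('scene')[150:350,200:440])
cv2.imwrite('pics/t9.png',cv2.resize(grab_frame('top')[180:300,230:430],None,fx=3,fy=3))
print(s['eef_pos'],s['ee_rot'])"
```

```text
t: 12.92
eef_pos: [0.4979, -0.1145, 0.1691]
ee_rot: [-3.141, 0.012, -3.066]
force: [-0.1, 0.2, -0.7]
width: 0.0873
[ 0.49789624 -0.11449423  0.16912704] [-3.14110735  0.01233607 -3.06565209]
```

View pics/w9.png

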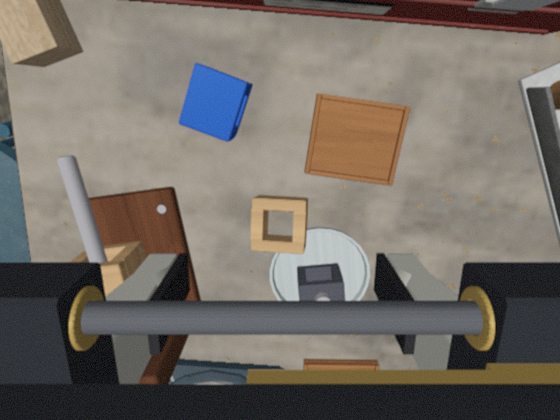

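View pics/s9.png

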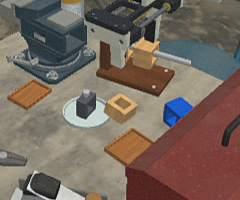

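```bash
python3 -c "
from h import *
s=arm.get_state();P=wristP(s)
w=cast(P,[(254,197),(308,199),(305,254),(251,251)],.028);print(w.round(4),w.mean(0),rect(w))
w=cast(P,[(318,94),(409,107),(392,185),(305,172)],.01);print('tray',w.mean(0),rect(w))
im=cv2.imread('pics/w9.png');cv2.imwrite('pics/w9c.png',cv2.resize(im[180:275,230:350],None,fx=5,fy=5,interpolation=cv2.INTER_CUBIC))
"
```

```text
[[ 0.5199 -0.1107  0.028 ]
 [ 0.4752 -0.1125  0.028 ]
 [ 0.473  -0.0628  0.028 ]
 [ 0.5199 -0.062   0.028 ]] [ 0.49700674 -0.08700819  0.028     ] (array([496.9, -87.2]), array([47. , 49.6]), 1.0)
tray [ 0.43832775 -0.16115742  0.01      ] (array([ 438. , -161.2]), array([65.9, 76.6]), 86.1)
```

View pics/w9c.png

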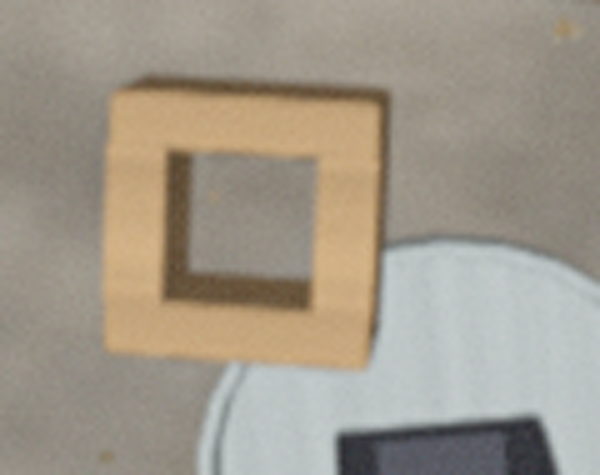

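View pics/t9.png

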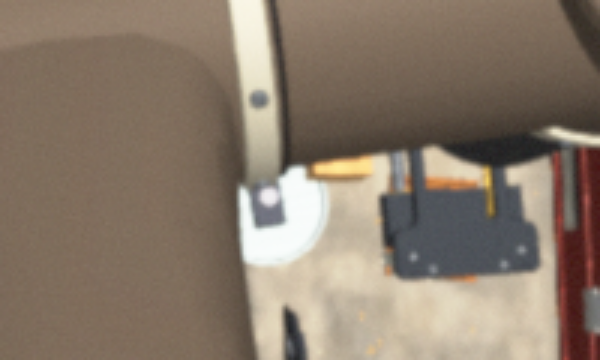

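The middle spacer toppled on release. It now lies flat at (279,225), centred at (0.497, -0.087), hole facing up and its top edge towards +y, next to the dish. To mend this I'll pick it up gently near the top edge so it swings down upright.

```bash
python3 -c "
from h import *
to(.4965,-.072,.018,-178)"
```

```text
t 13.07 pos [ 0.496  -0.1146  0.166 ] yaw -175.7 w 0.0876 F [-0.6  0.8 -0.4]
shift mm [ -2.9  42.6 148. ] turn 2.3 rows>= 3.7
```

```bash
python3 -m handwheel '[[[0.07,-0.003,0.043,0.03,2],[0.07,-0.003,0.043,0.03,2],[0.07,-0.003,0.043,0.06,2],[0.07,-0.003,0.043,0.1,2],[0.07,-0.003,0.043,0.13,2],[0.07,-0.003,0.043,0.147,2],[0.07,-0.003,0.043,0.147,2],[0.07,-0.003,0.043,0.147,2],[0.03,-0.003,0.043,0.147,2],[0.03,-0.003,0.043,0.147,2],[0.03,-0.003,0.043,0.147,2],[0.03,-0.003,0.043,0.147,2],[0.03,-0.003,0.043,0.147,2],[0.03,-0.003,0.043,0.147,2]]]' 3; python3 -c "
from h import *
to(.4965,-.072,.08,-178)"
```

```text
t: 14.23
eef_pos: [0.4976, -0.0714, 0.0199]
ee_rot: [-3.141, 0.008, -3.101]
force: [1.1, -0.7, 5.1]
width: 0.048
t 14.23 pos [ 0.4976 -0.0714  0.0199] yaw -177.6 w 0.048 F [ 1.1 -0.7  5.1]
shift mm [  0.6  -0.6 -60.1] turn 0.4 rows>= 1.4
```

```bash
python3 -m handwheel '[[[0.03,0,0,-0.01,0],[0.03,0,0,-0.02,0],[0.03,0,0,-0.03,0],[0.03,0,0,-0.04,0],[0.03,0,0,-0.05,0],[0.03,0,0,-0.06,0],[0.03,0,0,-0.06,0],[0.03,0,0,-0.06,0],[0.03,0,0,-0.06,0]]]'; python3 -c "
from h import *
to(.4965,-.072,.08,-178)
s,im,P=look('w10');cv2.imwrite('pics/s10.png',cv2.resize(grab_frame('scene')[190:290,250:370],None,fx=5,fy=5))"
```

```text
t: 14.98
eef_pos: [0.4967, -0.0714, 0.0796]
ee_rot: [3.142, 0.008, -3.101]
force: [0.0, -1.0, -1.5]
width: 0.0466
t 14.98 pos [ 0.4967 -0.0714  0.0796] yaw -177.7 w 0.0466 F [ 0.  -1.  -1.5]
shift mm [ 0.2 -0.6 -0.4] turn 0.3 rows>= 0.0
```

View pics/w10.png

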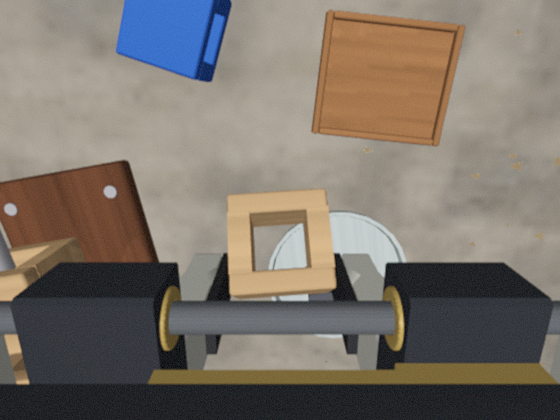

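View pics/s10.png

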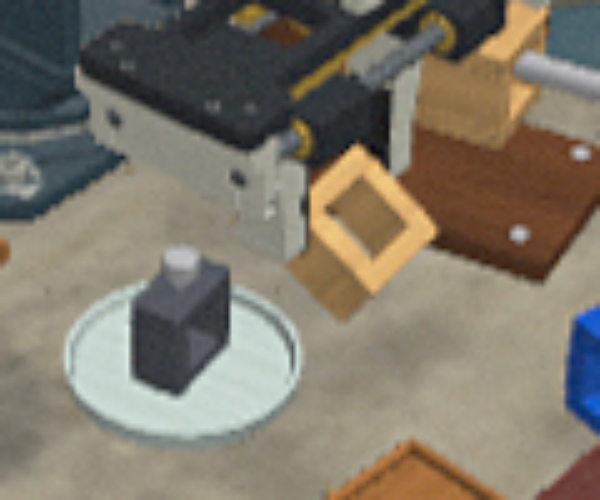

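```bash
python3 -c "
from h import *
im=cv2.imread('pics/w10.png');cv2.imwrite('pics/w10c.png',cv2.resize(im[180:310,210:350],None,fx=4.5,fy=4.5,interpolation=cv2.INTER_CUBIC))
"
```

```text
(no output)
```

View pics/w10c.png

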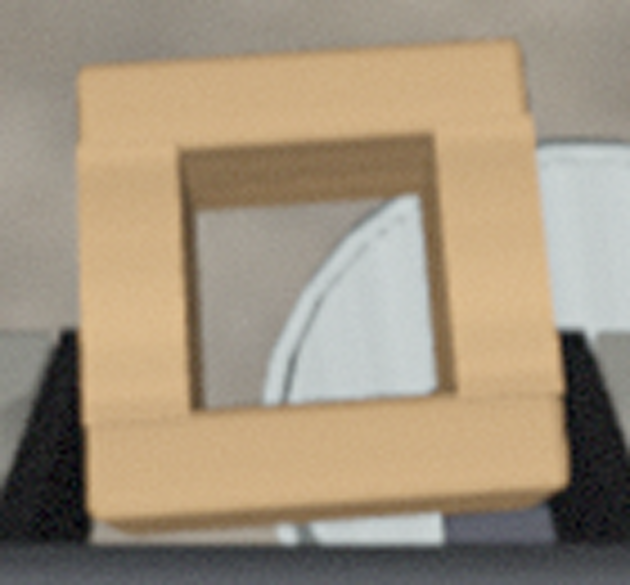

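```bash
python3 -c "
from h import *
to(.442,-.100,.043,-180)"
```

```text
t 15.08 pos [ 0.4966 -0.0715  0.0793] yaw -177.7 w 0.0472 F [ 1.1  0.3 -0.4]
shift mm [ 55.9 -26.2  35.9] turn 2.3 rows>= 1.7
```

```bash
python3 -m handwheel '[[[0.03,0,-0.026,0,2],[0.03,0.03,-0.026,0,2],[0.03,0.056,-0.026,0,2],[0.03,0.056,-0.026,0.015,2],[0.03,0.056,-0.026,0.03,2],[0.03,0.056,-0.026,0.036,2],[0.03,0.056,-0.026,0.036,2],[0.03,0.056,-0.026,0.036,2]]]' 4; python3 -c "
from h import *
to(.442,-.140,.043,-180)
s,im,P=look('w11');cv2.imwrite('pics/s11.png',cv2.resize(grab_frame('scene')[210:320,250:370],None,fx=5,fy=5))"
```

```text
t: 15.75
eef_pos: [0.4419, -0.0998, 0.0426]
ee_rot: [-3.141, 0.006, -3.135]
force: [0.2, -0.4, -1.0]
width: 0.0464
t 15.75 pos [ 0.4419 -0.0998  0.0426] yaw -179.6 w 0.0464 F [ 0.2 -0.4 -1. ]
shift mm [  0.1 -40.2  -0.3] turn 0.4 rows>= 1.0
```

View pics/w11.png

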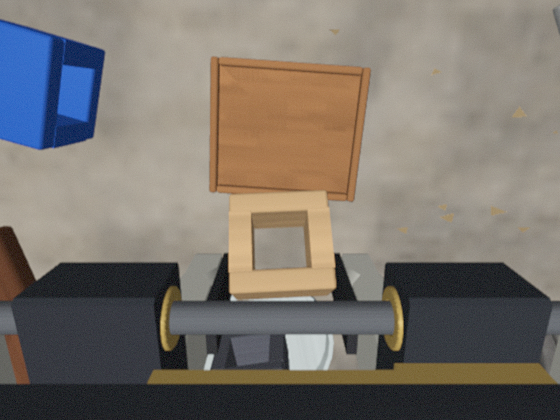

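View pics/s11.png

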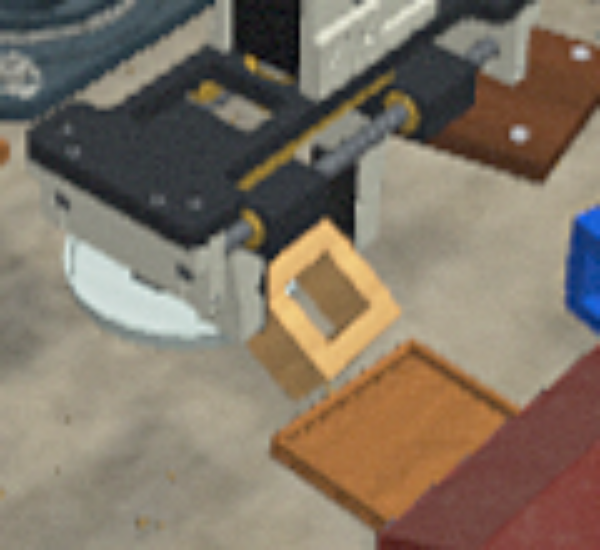

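```bash
python3 -m handwheel '[[[0.03,0,-0.005,0.001,0],[0.03,0,-0.01,0.001,0],[0.03,0,-0.015,0.001,0],[0.03,0,-0.02,0.001,0],[0.03,0,-0.025,0.001,0],[0.03,0,-0.03,0.001,0],[0.03,0,-0.034,0.001,0],[0.03,0,-0.034,0.001,0]]]' 4; python3 -c "
from h import *
to(.442,-.140,.043,-180)
s,im,P=look('w12');cv2.imwrite('pics/s12.png',cv2.resize(grab_frame('scene')[210:320,250:370],None,fx=5,fy=5))"
```

```text
t: 16.52
eef_pos: [0.4426, -0.1344, 0.0422]
ee_rot: [-3.141, 0.007, -3.136]
force: [-0.9, 1.1, -1.0]
width: 0.0464
t 16.52 pos [ 0.4426 -0.1344  0.0422] yaw -179.7 w 0.0464 F [-0.9  1.1 -1. ]
shift mm [ 0.6 -5.6 -0.8] turn 0.3 rows>= 0.1
```

View pics/s12.png

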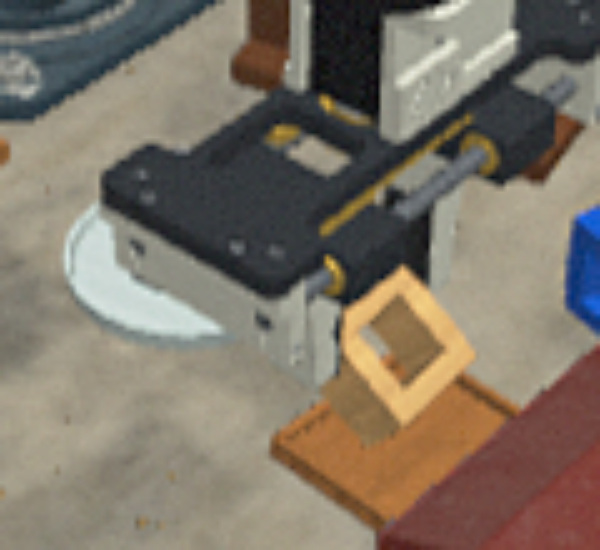

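View pics/w12.png

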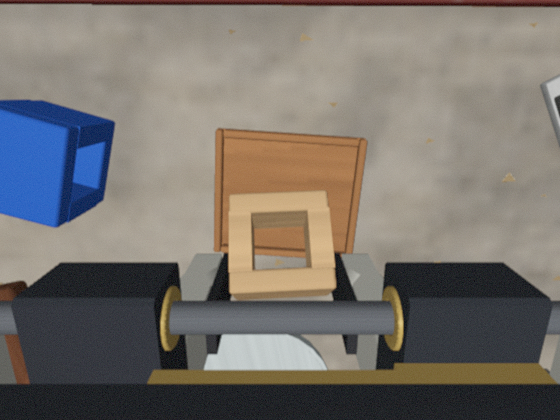

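It passed over the tray wall without touching, so the spacer is higher than I estimated. Going back and trying lower.

```bash
python3 -m handwheel '[[[0.03,0,0.034,0,0],[0.03,0,0.034,0,0],[0.03,0,0.034,0.004,0],[0.03,0,0.034,0.008,0],[0.03,0,0.034,0.009,0],[0.03,0,0.034,0.009,0]]]' 4; python3 -c "
from h import *
to(.442,-.140,.043,-180)"
```

```text
t: 17.12
eef_pos: [0.4428, -0.1002, 0.033]
ee_rot: [-3.141, 0.007, -3.136]
force: [1.1, -0.3, -0.0]
width: 0.046
t 17.12 pos [ 0.4428 -0.1002  0.033 ] yaw -179.7 w 0.046 F [ 1.1 -0.3 -0. ]
shift mm [  0.9 -39.8 -10. ] turn 0.3 rows>= 1.0
```

```bash
python3 -m handwheel '[[[0.03,0,-0.005,0,0],[0.03,0,-0.01,0,0],[0.03,0,-0.014,0,0],[0.03,0,-0.018,0,0],[0.03,0,-0.022,0,0],[0.03,0,-0.022,0,0]]]' 4; python3 -c "
from h import *
to(.442,-.140,.043,-180)
s,im,P=look('w13');cv2.imwrite('pics/s13.png',cv2.resize(grab_frame('scene')[210:320,250:370],None,fx=5,fy=5))"
```

```text
t: 17.62
eef_pos: [0.443, -0.123, 0.0331]
ee_rot: [-3.141, 0.008, -3.137]
force: [1.2, 0.7, 2.6]
width: 0.046
t 17.62 pos [ 0.443  -0.123   0.0331] yaw -179.7 w 0.046 F [1.2 0.7 2.6]
shift mm [  1.  -17.   -9.9] turn 0.3 rows>= 0.5
```

View pics/s13.png

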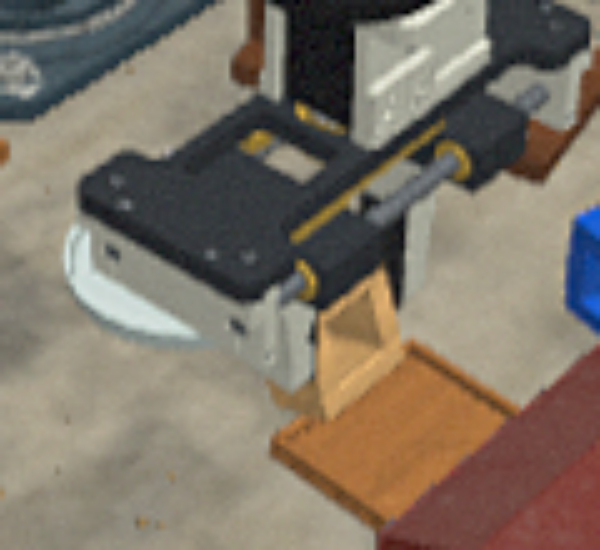

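It rotated to roughly 65°. Pushing a little further, then lifting and moving to open bench.

```bash
python3 -m handwheel '[[[0.03,0,-0.004,0,0],[0.03,0,-0.007,0,0],[0.03,0,-0.007,0,0],[0.03,0,-0.007,-0.02,0],[0.03,0,-0.007,-0.03,0],[0.03,-0.03,0.005,-0.03,0],[0.03,-0.062,0.01,-0.03,0],[0.03,-0.062,0.01,-0.03,0],[0.03,-0.062,0.01,-0.02,0],[0.03,-0.062,0.01,-0.01,0],[0.03,-0.062,0.01,-0.01,0]]]' 4; python3 -c "
from h import *
to(.505,-.113,.03,-180)
s,im,P=look('w14');cv2.imwrite('pics/s14.png',cv2.resize(grab_frame('scene')[190:310,260:390],None,fx=5,fy=5))"
```

```text
t: 18.63
eef_pos: [0.5015, -0.1127, 0.0405]
ee_rot: [-3.141, 0.002, -3.138]
force: [-0.4, -0.3, -1.3]
width: 0.0461
t 18.63 pos [ 0.5015 -0.1127  0.0405] yaw -179.8 w 0.0461 F [-0.4 -0.3 -1.3]
shift mm [-3.5 -0.4 10.5] turn 0.2 rows>= 0.3
```

View pics/s14.png

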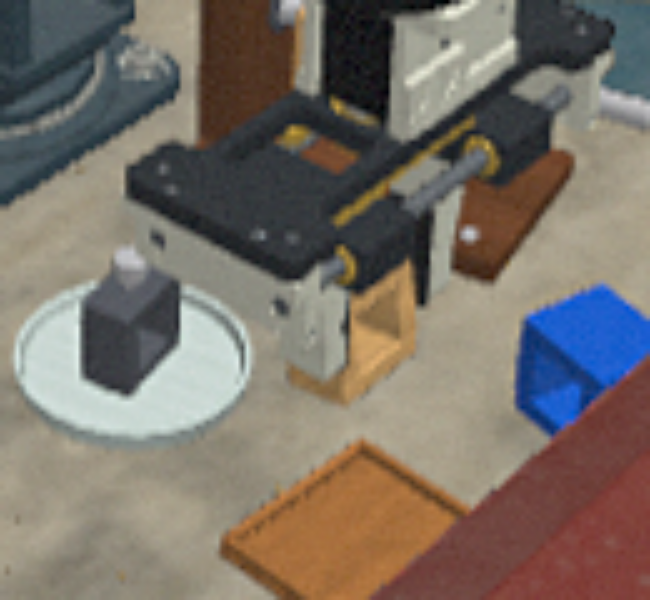

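View pics/w14.png

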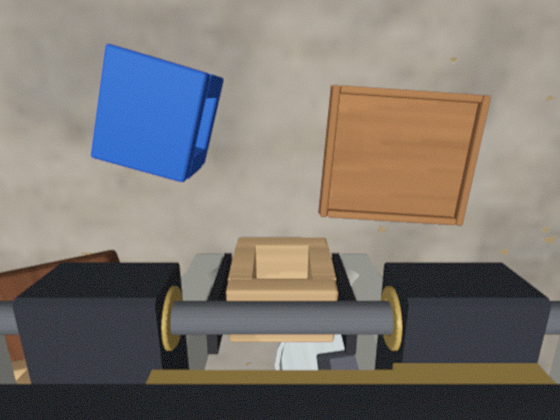

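Now nearly upright. Lowering until it touches.

```bash
python3 -m handwheel '[[[0.03,0,0,0.004,0],[0.03,0,0,0.007,0],[0.03,0,0,0.009,0],[0.03,0,0,0.009,0]]]' 3; python3 -c "
from h import *
s,im,P=look('w15');to(.505,-.113,.03,-180)
cv2.imwrite('pics/s15.png',cv2.resize(grab_frame('scene')[190:310,260:390],None,fx=5,fy=5))"
```

```text
t: 19.07
eef_pos: [0.5026, -0.1127, 0.033]
ee_rot: [-3.141, 0.004, -3.137]
force: [-0.3, 0.5, -0.4]
width: 0.0463
t 19.12 pos [ 0.5028 -0.1127  0.0332] yaw -179.7 w 0.046 F [ 0.2  1.  -1. ]
shift mm [-2.2 -0.3  3.2] turn 0.3 rows>= 0.1
```

View pics/s15.png

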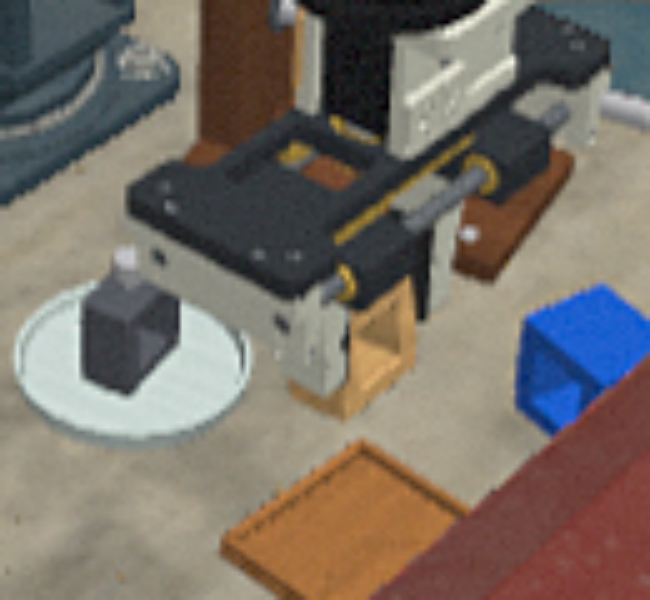

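```bash
python3 -m handwheel '[[[0.03,0,0,0.002,0],[0.03,0,0,0.005,0],[0.03,0,0,0.007,0],[0.03,0,0,0.007,0]]]' 3; python3 -c "
from h import *
to(.505,-.113,.03,-180)"
```

```text
t: 19.5
eef_pos: [0.5027, -0.1127, 0.0259]
ee_rot: [-3.141, 0.004, -3.137]
force: [0.7, -0.2, -0.7]
width: 0.0458
t 19.5 pos [ 0.5027 -0.1127  0.0259] yaw -179.7 w 0.0458 F [ 0.7 -0.2 -0.7]
shift mm [-2.3 -0.3 -4.1] turn 0.3 rows>= 0.1
```

```bash
python3 -m handwheel '[[[0.03,0,0,0.002,0],[0.03,0,0,0.005,0],[0.03,0,0,0.007,0],[0.03,0,0,0.007,0]]]' 3; python3 -c "
from h import *
to(.505,-.113,.03,-180);s,im,P=look('w16')
cv2.imwrite('pics/s16.png',cv2.resize(grab_frame('scene')[190:310,260:390],None,fx=5,fy=5))"
```

```text
t: 19.83
eef_pos: [0.503, -0.1128, 0.0187]
ee_rot: [-3.141, 0.004, -3.137]
force: [0.6, -0.8, -0.1]
width: 0.0462
t 19.83 pos [ 0.503  -0.1128  0.0187] yaw -179.7 w 0.0462 F [ 0.6 -0.8 -0.1]
shift mm [ -2.1  -0.2 -11.3] turn 0.3 rows>= 0.3
```

View pics/s16.png

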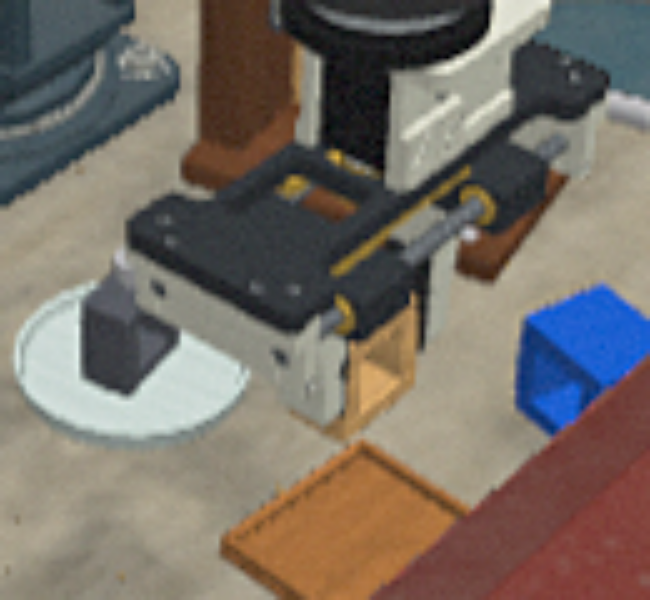

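View pics/w16.png

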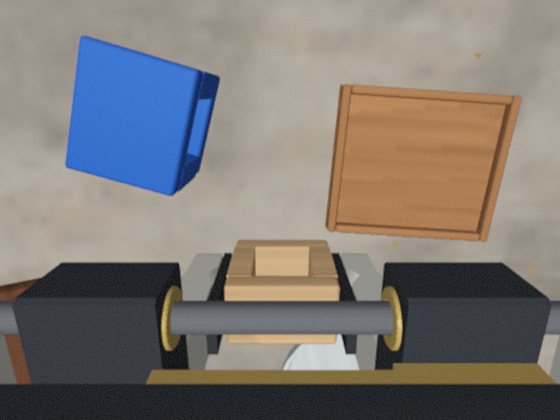

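```bash
python3 -m handwheel '[[[0.03,0,0,0.0015,0],[0.03,0,0,0.003,0],[0.03,0,0,0.004,0],[0.03,0,0,0.004,0]]]' 3; python3 -c "
from h import *
to(.505,-.113,.03,-180)"
```

```text
t: 20.27
eef_pos: [0.5028, -0.1126, 0.0146]
ee_rot: [-3.141, 0.004, -3.137]
force: [-0.2, -0.3, 0.1]
width: 0.0461
t 20.27 pos [ 0.5028 -0.1126  0.0146] yaw -179.8 w 0.0461 F [-0.2 -0.3  0.1]
shift mm [ -2.2  -0.4 -15.4] turn 0.2 rows>= 0.4
```

```bash
python3 -m handwheel '[[[0.03,0,0,0.0015,0],[0.03,0,0,0.003,0],[0.03,0,0,0.003,0]]]' 3; python3 -c "
from h import *
to(.505,-.113,.03,-180);s,im,P=look('w17')
cv2.imwrite('pics/s17.png',cv2.resize(grab_frame('scene')[210:300,300:370],None,fx=6,fy=6,interpolation=cv2.INTER_CUBIC))"
```

```text
t: 20.52
eef_pos: [0.5028, -0.1125, 0.0113]
ee_rot: [-3.141, 0.004, -3.137]
force: [0.6, -0.4, 1.7]
width: 0.0461
t 20.52 pos [ 0.5028 -0.1125  0.0113] yaw -179.8 w 0.0461 F [ 0.6 -0.4  1.7]
shift mm [ -2.3  -0.5 -18.7] turn 0.2 rows>= 0.5
```

View pics/s17.png

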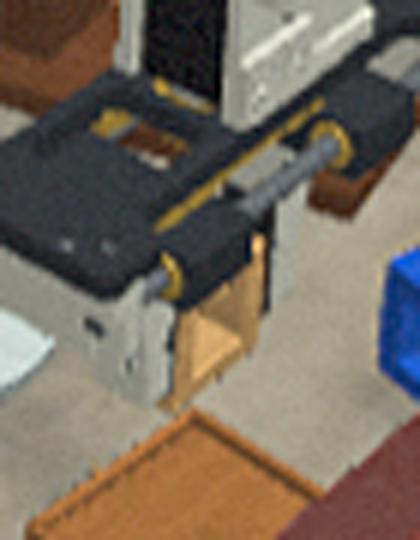

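```bash
python3 -c "
from h import *
im=cv2.imread('pics/w17.png');cv2.imwrite('pics/w17c.png',cv2.resize(im[220:370,200:360],None,fx=4,fy=4,interpolation=cv2.INTER_CUBIC))
s=arm.get_state();P=wristP(s)
for y in(-.14,-.1265,-.0985):
  for z in(0,.046):
    c=P['R']@np.array([.503,y,z])+P['t'];print(y,z,(P['intrinsics']@c/c[2])[:2].round(0), ((P['intrinsics']@c/c[2])[:2]-[200,220])*4)
"
```

```text
-0.14 0 [283. 208.] [331.33936594 -49.819771  ]
-0.14 0.046 [283. 245.] [331.68209562 100.16280865]
-0.1265 0 [283. 234.] [330.76698116  55.82345351]
-0.1265 0.046 [283. 279.] [330.91611097 235.36555751]
-0.0985 0 [282. 285.] [329.65631113 260.81626125]
-0.0985 0.046 [282. 343.] [329.46076571 492.24626308]
```

View pics/w17c.png

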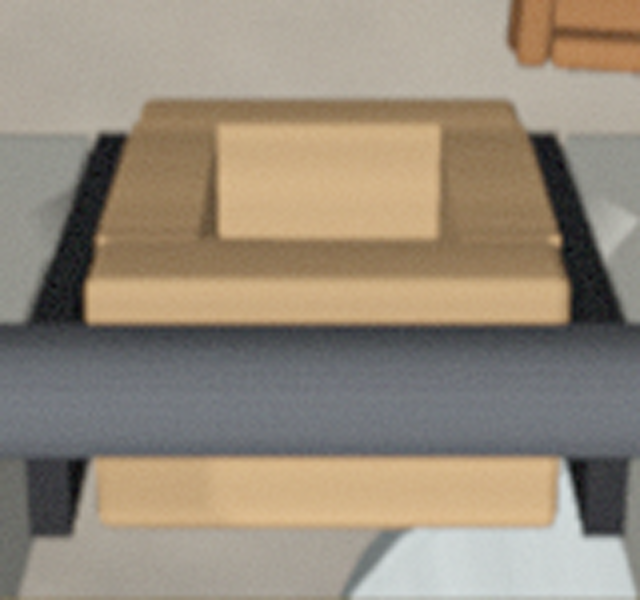

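Upright within about 2° by the wrist view: front face at crop rows 100–277, where I predicted a 180 px span. Lowering a touch, then releasing.

```bash
python3 -m handwheel '[[[0.03,0,0,0.001,0],[0.03,0,0,0.001,0],[0.05,0,0,0.001,0],[0.06,0,0,0.001,0],[0.07,0,0,0.001,0],[0.08,0,0,0,0],[0.08,0,0,0,0]]]' 3; python3 -c "
from h import *
to(.505,-.113,.03,-180);s,im,P=look('w18')
cv2.imwrite('pics/w18c.png',cv2.resize(im[220:370,200:360],None,fx=4,fy=4,interpolation=cv2.INTER_CUBIC))"
```

```text
t: 21.2
eef_pos: [0.5028, -0.1125, 0.0114]
ee_rot: [-3.141, 0.004, -3.137]
force: [0.3, 0.4, -0.0]
width: 0.0708
t 21.2 pos [ 0.5028 -0.1125  0.0114] yaw -179.8 w 0.0708 F [ 0.3  0.4 -0. ]
shift mm [ -2.3  -0.5 -18.6] turn 0.2 rows>= 0.4
```

View pics/w18c.png

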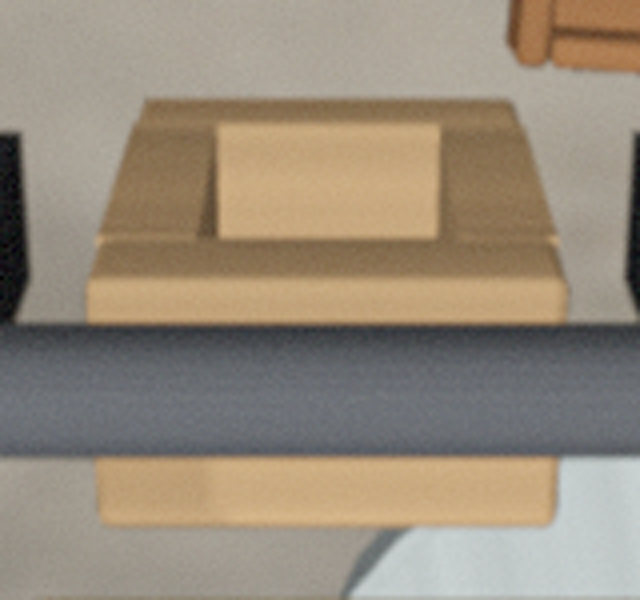

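Released and standing. Moving straight up and checking.

```bash
python3 -m handwheel '[[[0.08,0,0,-0.01,0],[0.08,0,0,-0.03,0],[0.08,0,0,-0.06,0],[0.08,0,0,-0.1,0],[0.08,0,0,-0.13,0],[0.08,0,0,-0.15,0],[0.08,0,0,-0.15,0]]]'; python3 -c "
from h import *
s,im,P=look('w19')
print(s['eef_pos'],s['ee_rot'])"
```

```text
t: 21.83
eef_pos: [0.5049, -0.1125, 0.1673]
ee_rot: [-3.141, 0.013, -3.137]
force: [0.3, 0.1, 0.1]
width: 0.0802
[ 0.50494921 -0.11248324  0.16725627] [-3.14130067  0.01268184 -3.13663373]
```

View pics/w19.png

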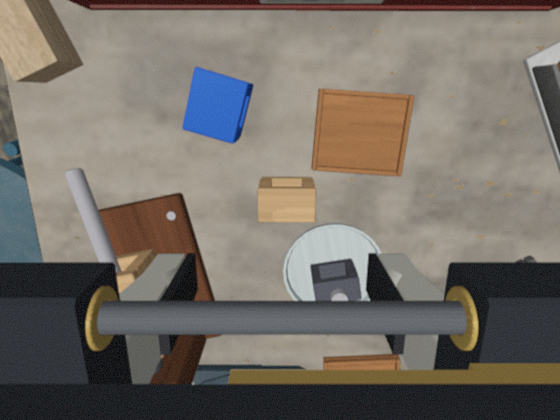

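```bash
python3 -c "
from h import *
im=cv2.imread('pics/w19.png');cv2.imwrite('pics/w19c.png',cv2.resize(im[165:235,240:335],None,fx=6,fy=6,interpolation=cv2.INTER_CUBIC))
"
```

```text
(no output)
```

View pics/w19c.png

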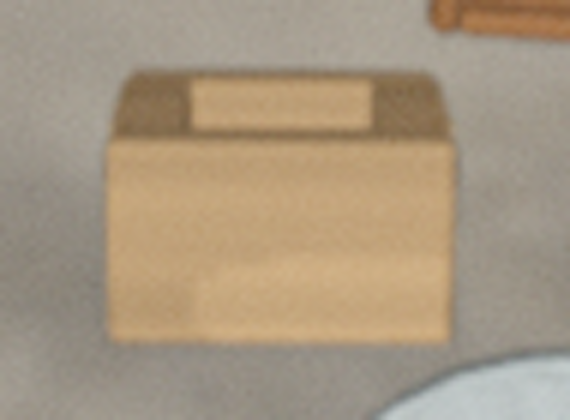

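```bash
python3 -c "
from h import *
s=arm.get_state();P=wristP(s)
w=cast(P,np.array([(108,138),(455,138),(452,342),(108,342)])/6+[240,165],.046);print(w.mean(0),rect(w))
to(w.mean(0)[0],w.mean(0)[1],.1,-90)"
```

```text
[ 0.5013207  -0.10876074  0.046     ] (array([ 501.4, -108.8]), array([45.3, 27.7]), 0.4)
t 21.88 pos [ 0.5037 -0.1123  0.1648] yaw -179.7 w 0.0795 F [ 0.3 -0.1 -1.6]
shift mm [ 3.   3.6 64.7] turn -89.7 rows>= 12.5
```

```bash
python3 -m handwheel '[[[0.07,0.002,0.0035,0.02,-45],[0.07,0.002,0.0035,0.02,-90],[0.07,0.002,0.0035,0.02,-90],[0.07,0.002,0.0035,0.02,-90],[0.07,0.002,0.0035,0.02,-90],[0.07,0.002,0.0035,0.02,-90],[0.07,0.002,0.0035,0.02,-90],[0.07,0.002,0.0035,0.02,-90],[0.07,0.002,0.0035,0.02,-90],[0.07,0.002,0.0035,0.02,-90],[0.07,0.002,0.0035,0.02,-90],[0.07,0.002,0.0035,0.02,-90],[0.07,0.002,0.0035,0.02,-90],[0.07,0.002,0.0035,0.02,-90],[0.07,0.002,0.0035,0.02,-90]]]'; python3 -c "
from h import *
to(.5015,-.1085,.024,-90);s,im,P=look('w20')"
```

```text
t: 23.13
eef_pos: [0.5014, -0.1089, 0.1443]
ee_rot: [-3.133, 0.0, -1.569]
force: [0.1, -0.5, -0.3]
width: 0.0701
t 23.13 pos [ 0.5014 -0.1089  0.1443] yaw -89.9 w 0.0701 F [ 0.1 -0.5 -0.3]
shift mm [ -0.3   0.9 120.3] turn 0.1 rows>= 2.9
```

View pics/w20.png

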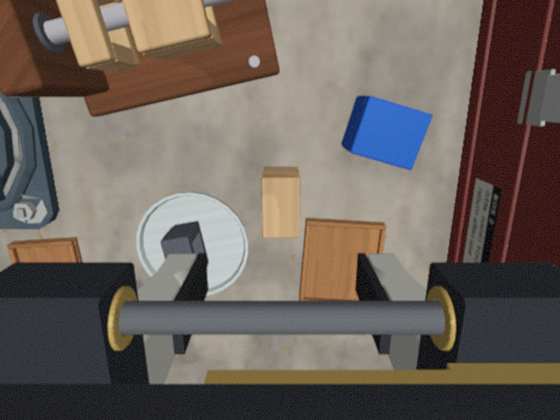

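```bash
python3 -m handwheel '[[[0.07,0,0.001,0.04,0],[0.07,0,0.001,0.08,0],[0.07,0,0.001,0.11,0],[0.07,0,0.001,0.12,0],[0.07,0,0.001,0.12,0],[0.07,0,0.001,0.12,0],[0.015,0,0.001,0.12,0],[0.015,0,0.001,0.12,0],[0.015,0,0.001,0.12,0],[0.015,0,0.001,0.12,0],[0.015,0,0.001,0.12,0],[0.015,0,0.001,0.12,0]]]' 20; python3 -c "
from h import *
to(.5015,-.1085,.024,-90);s,im,P=look('w21')"
```

```text
t: 24.18
eef_pos: [0.5018, -0.1088, 0.0249]
ee_rot: [-3.132, 0.0, -1.569]
force: [-0.6, -0.1, 0.0]
width: 0.0356
t 24.18 pos [ 0.5018 -0.1088  0.0249] yaw -89.9 w 0.0356 F [-0.6 -0.1  0. ]
shift mm [-0.3  0.3  0.9] turn 0.1 rows>= 0.0
```

View pics/w21.png

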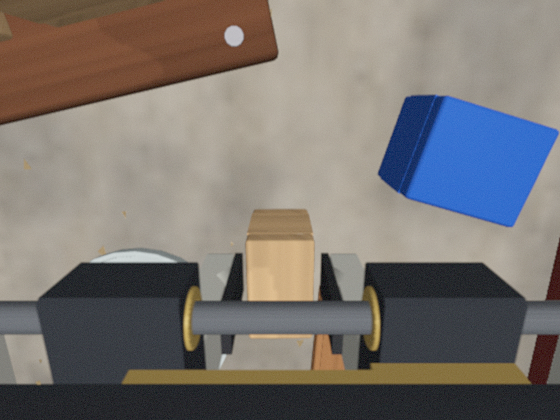

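Not fully shut yet (36 mm). Finishing the close, then lifting.

```bash
python3 -m handwheel '[[[0.015,0,0,0,0],[0.015,0,0,0,0],[0.015,0,0,0,0],[0.015,0,0,0,0],[0.015,0,0,-0.01,0],[0.015,0,0,-0.03,0],[0.015,0,0,-0.05,0],[0.015,0,0,-0.08,0],[0.015,0,0,-0.1,0],[0.015,0,0,-0.1,0],[0.015,0,0,-0.1,0]]]' 20; python3 -c "
from h import *
to(.420,.0955,.13,-86);s,im,P=look('w22');cv2.imwrite('pics/s22.png',cv2.resize(grab_frame('scene')[150:310,220:400],None,fx=3.5,fy=3.5))"
```

```text
t: 25.15
eef_pos: [0.5015, -0.1087, 0.1265]
ee_rot: [-3.129, 0.001, -1.569]
force: [0.4, 0.2, -2.5]
width: 0.0279
t 25.15 pos [ 0.5015 -0.1087  0.1265] yaw -89.9 w 0.0279 F [ 0.4  0.2 -2.5]
shift mm [-204.3   81.2   -4.4] turn -3.9 rows>= 5.3
```

View pics/s22.png

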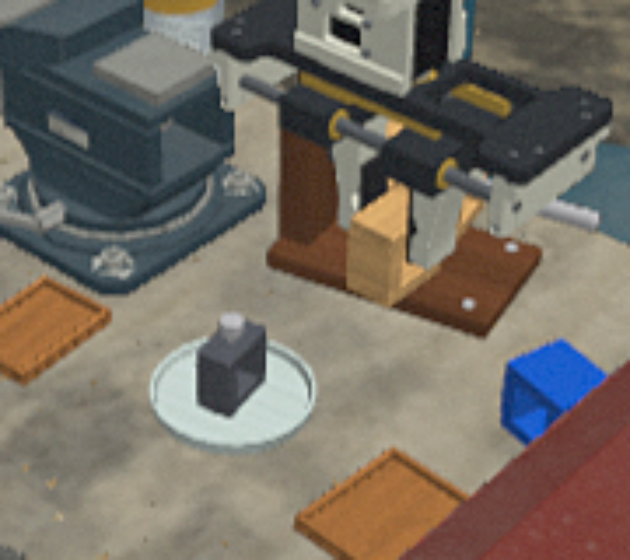

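View pics/w22.png

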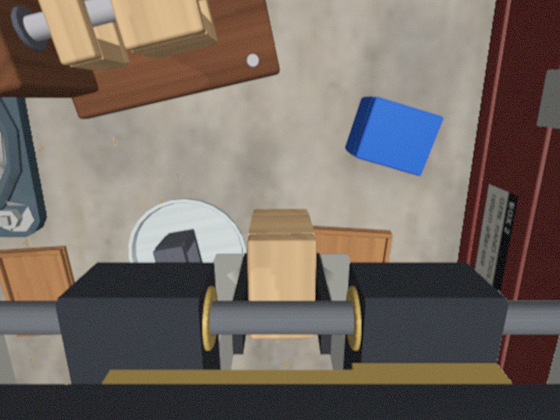

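```bash
python3 -c "
from h import *
P=wristP(dict(eef_pos=np.array([.456,-.0298,.2195]),ee_rot=np.array([-3.141,.013,-2.9625])))
w=cast(P,[(265,260),(333,263)],.01);d=w[1]-w[0];print(w,np.linalg.norm(d),np.degrees(np.arctan2(-d[1],-d[0])));n=np.array([d[1],-d[0]])/np.linalg.norm(d);print(w.mean(0)[:2]+n*.028,w.mean(0)[:2]-n*.028)
to(.420,.0955,.14,-86.5)"
```

```text
[[0.46011262 0.06440486 0.01      ]
 [0.38684084 0.05435944 0.01      ]] 0.07395718551163215 7.806474438605132
[0.41967356 0.08712266] [0.4272799  0.03164164]
t 25.25 pos [ 0.5001 -0.1088  0.1244] yaw -89.9 w 0.0281 F [ 0.5 -0.2 -1.4]
shift mm [-204.4   79.7  -16.2] turn -3.4 rows>= 5.3
```

```bash
python3 -c "
from h import *
cv2.imwrite('pics/a.png',cv2.resize(np.hstack([cv2.imread('pics/w20.png')[225:275,0:95],cv2.imread('pics/w22.png')[235:285,0:95]]),None,fx=4,fy=4,interpolation=cv2.INTER_CUBIC))
P=camera_params('top')
w=cast(P,np.array([(268,102),(345,98),(350,210),(272,213)])/3.3+[170,215],.01);print(w.mean(0),rect(w))
cv2.imwrite('pics/t22.png',cv2.resize(grab_frame('top')[215:315,170:410],None,fx=3.3,fy=3.3,interpolation=cv2.INTER_CUBIC))"
```

```text
[0.42039733 0.09373446 0.01      ] (array([420.3,  93.8]), array([77.8, 54.3]), 3.5)
```

View pics/a.png

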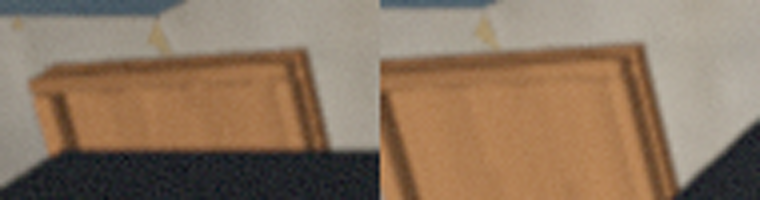

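View pics/t22.png

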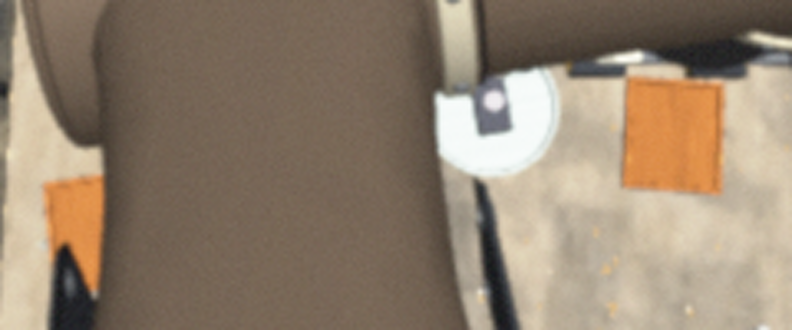

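```bash
python3 -c "
from h import *
P=wristP(dict(eef_pos=np.array([.5014,-.1089,.1443]),ee_rot=np.array([-3.133,0,-1.569])))
w=cast(P,[(7.5,248),(76.5,237.5)],.01);d=w[1]-w[0];print(w,np.linalg.norm(d),np.degrees(np.arctan2(d[0],-d[1])))
n=np.array([d[1],-d[0]])/np.linalg.norm(d);print(w.mean(0)[:2]+n*.039)"
```

```text
[[0.45707429 0.1249563  0.01      ]
 [0.46672311 0.06464924 0.01      ]] 0.061074062203662675 9.089990551689905
[0.42338848 0.08864133]
```

```bash
python3 -c "
from h import *
to(.421,.0915,.14,-85)"; python3 -m handwheel '[[[0.015,0,0,-0.02,-2],[0.015,-0.2,0.0795,-0.02,-5],[0.015,-0.2,0.0795,-0.02,-5],[0.015,-0.2,0.0795,-0.02,-5],[0.015,-0.2,0.0795,-0.02,-5],[0.015,-0.2,0.0795,-0.02,-5],[0.015,-0.2,0.0795,-0.02,-5],[0.015,-0.2,0.0795,-0.02,-5],[0.015,-0.2,0.0795,0.03,-5],[0.015,-0.2,0.0795,0.05,-5],[0.015,-0.2,0.0795,0.05,-5],[0.015,-0.2,0.0795,0.05,-5]]]' 20; python3 -c "
from h import *
to(.421,.0915,.06,-85);s,im,P=look('w23');cv2.imwrite('pics/s23.png',cv2.resize(grab_frame('scene')[170:290,170:310],None,fx=5,fy=5))
for n in ['top']: cv2.imwrite('pics/t23.png',cv2.resize(grab_frame(n)[215:315,170:410],None,fx=3.3,fy=3.3,interpolation=cv2.INTER_CUBIC))"
```

```text
t 25.3 pos [ 0.4999 -0.1089  0.1239] yaw -89.9 w 0.0281 F [ 0.7  0.5 -0.7]
shift mm [-200.5   78.6  -16.6] turn -4.9 rows>= 5.2
t: 26.3
eef_pos: [0.4197, 0.0894, 0.0723]
ee_rot: [-3.138, -0.004, -1.483]
force: [0.1, 0.2, -0.2]
width: 0.0276
t 26.3 pos [0.4197 0.0894 0.0723] yaw -85.0 w 0.0276 F [ 0.1  0.2 -0.2]
shift mm [-2.  -1.5 12.3] turn 0.0 rows>= 0.3
```

View pics/w23.png

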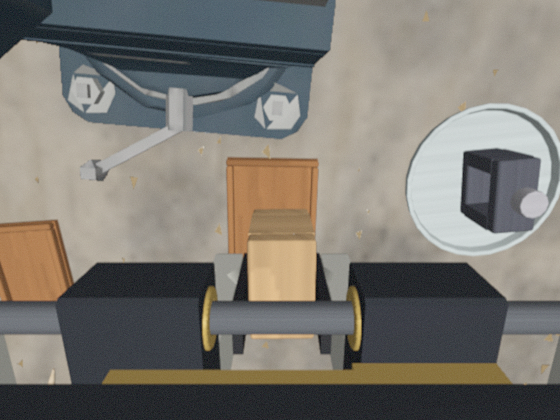

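View pics/s23.png

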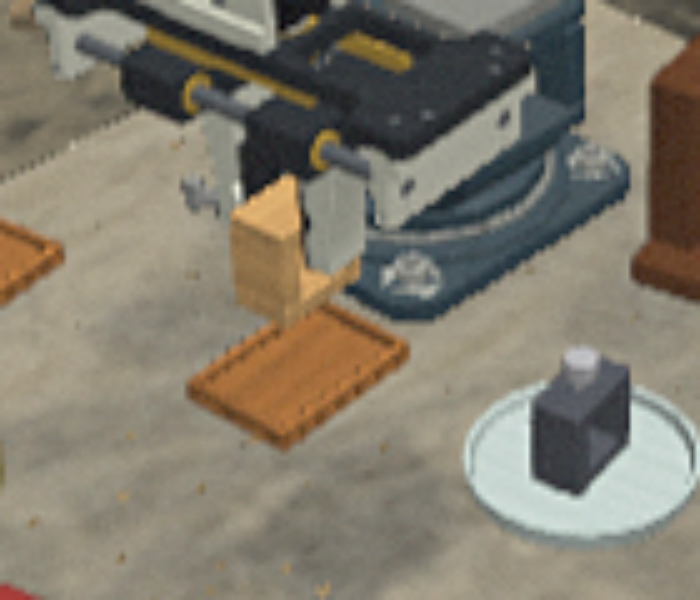

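```bash
python3 -c "
from h import *
s=arm.get_state();P=wristP(s)
w=cast(P,[(227,158),(318,158.5)],.01);d=w[1]-w[0];print(w,np.linalg.norm(d),np.degrees(np.arctan2(d[0],-d[1])))
n=np.array([d[1],-d[0]])/np.linalg.norm(d);c=w.mean(0)[:2]+n*.039;print(c)
w=cast(P,[(251,211),(308,210)],.03-0);print('block +x bottom-ish',w)
w=cast(P,[(249,240),(315,240)],s['eef_pos'][2]+.021);print('block +x top edge',w)
to(c[0],c[1],.03,-85)"
```

```text
[[0.46285628 0.12824496 0.01      ]
 [0.46737342 0.07334516 0.01      ]] 0.05508531225945858 4.703682012778608
[0.4262462  0.09759696]
block +x bottom-ish [[0.43691513 0.11047055 0.03      ]
 [0.44037498 0.07790137 0.03      ]]
block +x top edge [[0.44547149 0.10670334 0.09574314]
 [0.44776646 0.08051486 0.09574314]]
t 26.45 pos [0.4218 0.0912 0.0747] yaw -85.0 w 0.0275 F [ 0.   0.1 -1.2]
shift mm [-6.  -4.6 44.8] turn 0.0 rows>= 1.1
```

```bash
python3 -c "
from h import *
to(.423,.095,.034,-85)"; python3 -m handwheel '[[[0.015,-0.004,-0.0015,0.01,0],[0.015,-0.004,-0.0015,0.025,0],[0.015,-0.004,-0.0015,0.035,0],[0.015,-0.004,-0.0015,0.041,0],[0.015,-0.004,-0.0015,0.041,0],[0.015,-0.004,-0.0015,0.041,0]]]' 20; python3 -c "
from h import *
to(.423,.095,.029,-85);s,im,P=look('w24');cv2.imwrite('pics/s24.png',cv2.resize(grab_frame('scene')[170:290,170:310],None,fx=5,fy=5))"
```

```text
t 26.45 pos [0.4218 0.0912 0.0747] yaw -85.0 w 0.0275 F [ 0.   0.1 -1.2]
shift mm [-3.7 -1.2 40.8] turn 0.0 rows>= 1.0
t: 26.95
eef_pos: [0.4239, 0.0955, 0.0346]
ee_rot: [-3.131, 0.001, -1.483]
force: [-0.6, 0.5, -0.6]
width: 0.028
t 26.95 pos [0.4239 0.0955 0.0346] yaw -85.0 w 0.028 F [-0.6  0.5 -0.6]
shift mm [0.4 1.  5.6] turn 0.0 rows>= 0.1
```

View pics/s24.png

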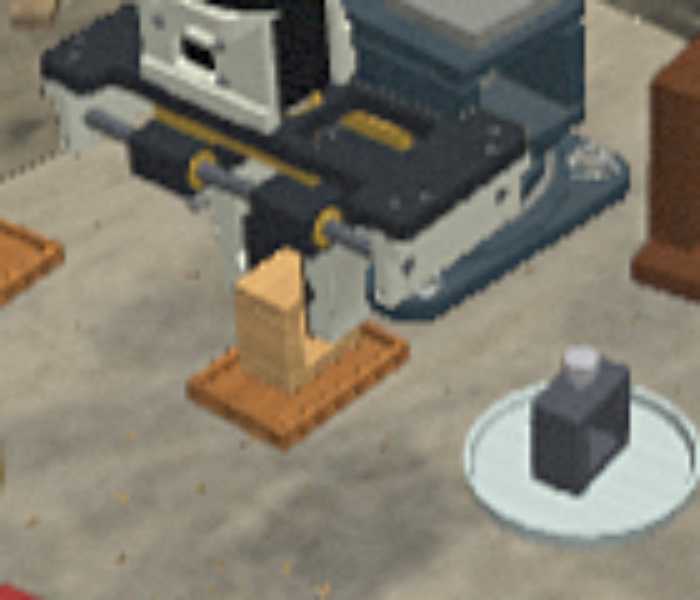

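View pics/w24.png

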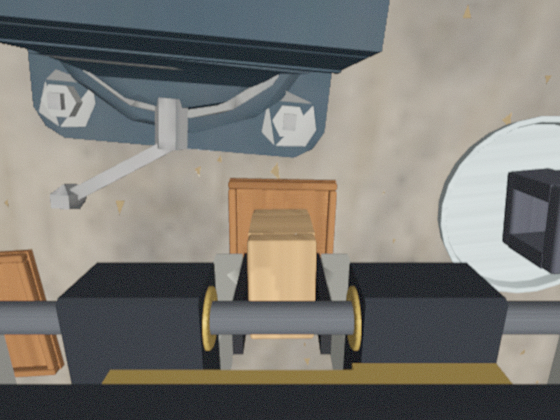

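```bash
python3 -c "
from h import *
s=arm.get_state();P=wristP(s);print(s['eef_pos'])
w=cast(P,[(229,180),(336,180.5)],.01);d=w[1]-w[0];n=np.array([d[1],-d[0]])/np.linalg.norm(d);c=w.mean(0)[:2]+n*.039;print(w,np.linalg.norm(d),c)"; python3 -m handwheel '[[[0.015,0,0,0.002,0],[0.015,0,0,0.004,0],[0.015,0,0,0.0055,0],[0.015,0,0,0.0055,0]]]' 20
```

```text
[0.42396365 0.09569152 0.03468856]
[[0.46082761 0.12599207 0.01      ]
 [0.46531449 0.0720764  0.01      ]] 0.05410205309394045 [0.42420541 0.09579982]
t: 27.38
eef_pos: [0.4239, 0.0956, 0.029]
ee_rot: [-3.131, 0.001, -1.483]
force: [0.4, 0.1, -0.3]
width: 0.0273
```

Centred within 1 mm: tray (0.4242, 0.0958), TCP (0.4239, 0.0956). Lowering the last millimetres.

```bash
python3 -m handwheel '[[[0.015,0,0,0.0015,0],[0.015,0,0,0.003,0],[0.015,0,0,0.003,0]]]' 20; python3 -c "
from h import *
to(.423,.095,.029,-85)"
```

```text
t: 27.63
eef_pos: [0.4247, 0.0963, 0.0273]
ee_rot: [-3.129, 0.001, -1.482]
force: [-5.3, 2.0, 19.1]
width: 0.028
t 27.63 pos [0.4247 0.0963 0.0273] yaw -84.9 w 0.028 F [-5.3  2.  19.1]
shift mm [ 1.2  1.8 -1.7] turn 0.1 rows>= 0.1
```

```bash
python3 -m handwheel '[[[0.015,0,0,-0.001,0],[0.015,0,0,-0.001,0],[0.035,0,0,-0.001,0],[0.045,0,0,-0.001,0],[0.055,0,0,-0.001,0],[0.06,0,0,-0.001,0],[0.06,0,0,-0.001,0],[0.06,0,0,-0.02,0],[0.06,0,0,-0.05,0],[0.06,0,0,-0.09,0],[0.06,0,0,-0.13,0],[0.06,0,0,-0.17,0],[0.06,0,0,-0.17,0],[0.06,0,0,-0.17,0]]]'; python3 -c "
from h import *
s,im,P=look('w25');cv2.imwrite('pics/s25.png',cv2.resize(grab_frame('scene')[170:290,170:310],None,fx=5,fy=5))
to(.630,-.0464,.22,-168)"
```

```text
t: 28.8
eef_pos: [0.4238, 0.0967, 0.1998]
ee_rot: [-3.124, 0.005, -1.482]
force: [-0.2, 0.3, -0.7]
width: 0.0601
t 28.9 pos [0.4221 0.0957 0.1968] yaw -84.9 w 0.0595 F [ 0.5 -0.2 -0.3]
shift mm [ 159.9 -194.7  -21.1] turn 83.1 rows>= 11.6
```

View pics/w25.png

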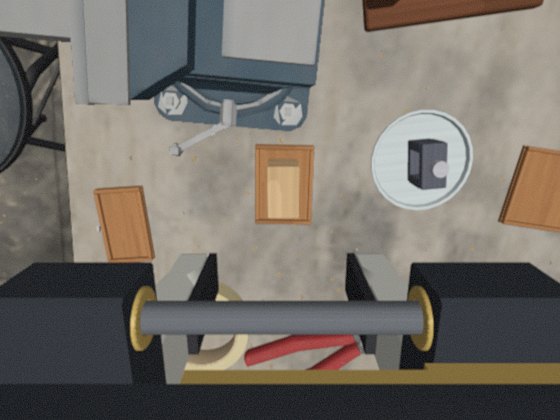

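View pics/s25.png

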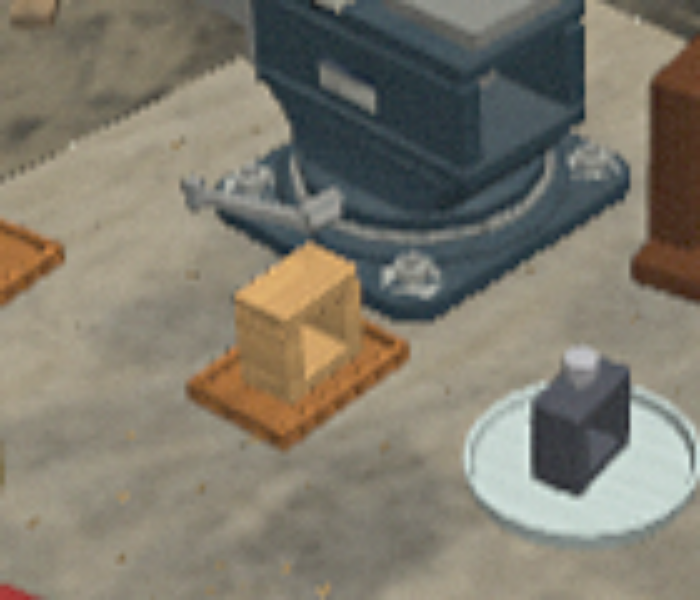

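```bash
python3 -c "
from h import *
s=arm.get_state();P=wristP(s)
w=cast(P,[(96,188),(141,185),(154,259),(108,263)],.01);print(w.mean(0),rect(w),[np.degrees(np.arctan2(*(w[a]-w[b])[[1,0]])) for a,b in ((0,3),(1,2))])
w=cast(P,[(256,144),(313,145),(311,223),(256,223)],.01);print('mid tray',w.mean(0),rect(w))
w=cast(P,[(267,160),(299,160),(299,218),(267,218)],.05);print('mid sp',w.mean(0),rect(w))"
python3 -m handwheel '[[[0.0876,0.04,-0.05,-0.03,40],[0.0876,0.16,-0.195,-0.03,83],[0.0876,0.16,-0.195,-0.03,83],[0.0876,0.16,-0.195,-0.03,83],[0.0876,0.16,-0.195,-0.03,83],[0.0876,0.16,-0.195,-0.03,83],[0.0876,0.16,-0.195,-0.03,83],[0.0876,0.16,-0.195,-0.03,83],[0.0876,0.16,-0.195,-0.03,83],[0.0876,0.16,-0.195,-0.03,83],[0.0876,0.16,-0.195,-0.03,83],[0.0876,0.16,-0.195,-0.03,83],[0.0876,0.16,-0.195,-0.03,83],[0.0876,0.16,-0.195,-0.03,83],[0.0876,0.16,-0.195,-0.03,83]]]'; python3 -c "
from h import *
s,im,P=look('w26')
to(.630,-.0464,.057,-168)"
```

```text
[0.36759129 0.24650186 0.01      ] (array([367.1, 247.4]), array([78.6, 47.5]), 8.7) [np.float64(5.849656192732712), np.float64(8.724623286419735)]
mid tray [0.42172878 0.09371009 0.01      ] (array([421.9,  94.1]), array([77.3, 54.2]), 5.0)
mid sp [0.42674973 0.09525913 0.05      ] (array([426.8,  95.2]), array([50.6, 27.8]), 5.1)
t: 30.15
eef_pos: [0.6298, -0.0466, 0.2276]
ee_rot: [3.141, 0.01, -2.928]
force: [-0.4, -0.1, -0.1]
width: 0.0873
t 30.2 pos [ 0.6299 -0.0465  0.228 ] yaw -167.8 w 0.0876 F [ 0.3 -0.   0.2]
shift mm [1.70e+00 1.00e-01 1.71e+02] turn 0.2 rows>= 4.1
```

View pics/w26.png

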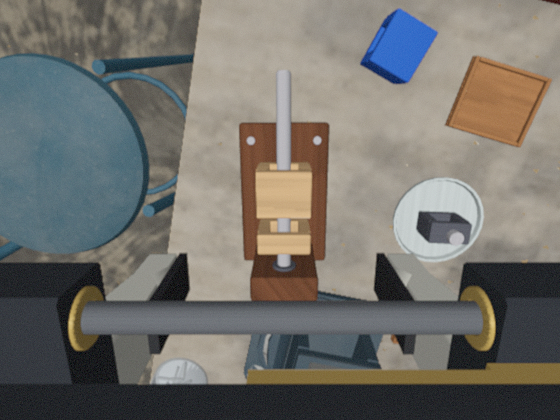

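```bash
python3 -c "
from h import *
s=arm.get_state();P=wristP(s)
w=cast(P,[(283.5,170.5),(283.5,218),(284,232),(284,254)],.091);print(w.round(4))"
python3 -m handwheel '[[[0.0876,0.0,0,0.1,0],[0.0876,0,0,0.1,0],[0.0876,0,0,0.171,0],[0.0876,0,0,0.171,0],[0.0876,0,0,0.171,0],[0.0876,0,0,0.171,0]]]' 30; python3 -c "
from h import *
s,im,P=look('w27')
to(.630,-.0464,.057,-168)"
```

```text
[[ 0.6347 -0.0664  0.091 ]
 [ 0.6261 -0.0268  0.091 ]
 [ 0.623  -0.0146  0.091 ]
 [ 0.6186  0.0053  0.091 ]]
t: 30.7
eef_pos: [0.6298, -0.0465, 0.0545]
ee_rot: [3.141, 0.004, -2.927]
force: [0.1, 0.1, 1.1]
width: 0.0881
t 30.75 pos [ 0.6319 -0.0462  0.0573] yaw -167.7 w 0.0875 F [ 1.  -1.1  1. ]
shift mm [1.9 0.3 0.3] turn 0.3 rows>= 0.0
```

View pics/w27.png

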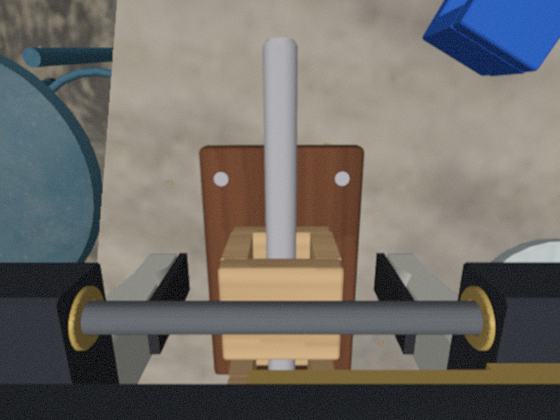

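```bash
python3 -m handwheel '[[[0.03,0,0,0,0],[0.03,0,0,0,0],[0.03,0,0,0,0],[0.03,0,0,0,0],[0.03,0,0,0,0],[0.03,0,0,0,0],[0.03,0,0,0,0],[0.03,0,0,-0.003,0],[0.03,0,0,-0.006,0],[0.03,0,0,-0.006,0]]]' 35; python3 -c "
from h import *
s,im,P=look('w28')
to(.630,-.0464,.057,-168)"
```

```text
t: 31.58
eef_pos: [0.6323, -0.0463, 0.064]
ee_rot: [-3.141, 0.01, -2.927]
force: [-0.0, -0.4, -0.3]
width: 0.0459
t 31.63 pos [ 0.6322 -0.0462  0.0637] yaw -167.7 w 0.046 F [ 0.7 -0.1 -0.2]
shift mm [2.2 0.3 6.7] turn 0.3 rows>= 0.2
```

```bash
python3 -m handwheel '[[[0.03,0,-0.01,0,0],[0.03,0,-0.02,0,0],[0.03,0,-0.03,0,0],[0.03,0,-0.04,0,0],[0.03,0,-0.05,0,0],[0.03,0,-0.06,0,0],[0.03,0,-0.06,0,0]]]'; python3 -c "
from h import *
s,im,P=look('w29');cv2.imwrite('pics/s29.png',cv2.resize(grab_frame('scene')[150:260,290:420],None,fx=5,fy=5))
to(.630,-.0464,.057,-168)"
```

```text
t: 32.22
eef_pos: [0.6452, -0.1071, 0.0635]
ee_rot: [-3.141, 0.01, -2.929]
force: [-0.2, 0.1, -0.8]
width: 0.0461
t 32.32 pos [ 0.6449 -0.1057  0.0635] yaw -167.8 w 0.0459 F [-1.3  1.2 -0.3]
shift mm [ 2.1 61.1  6.5] turn 0.2 rows>= 1.5
```

View pics/w29.png

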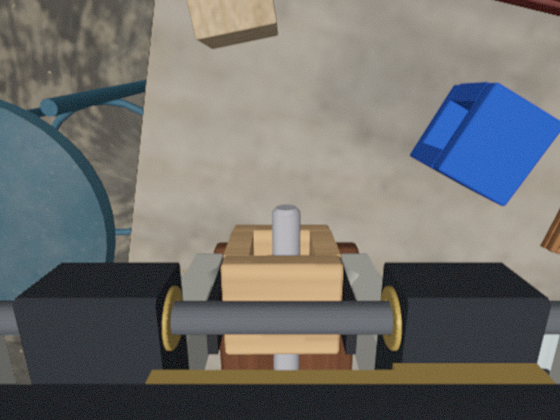

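View pics/s29.png

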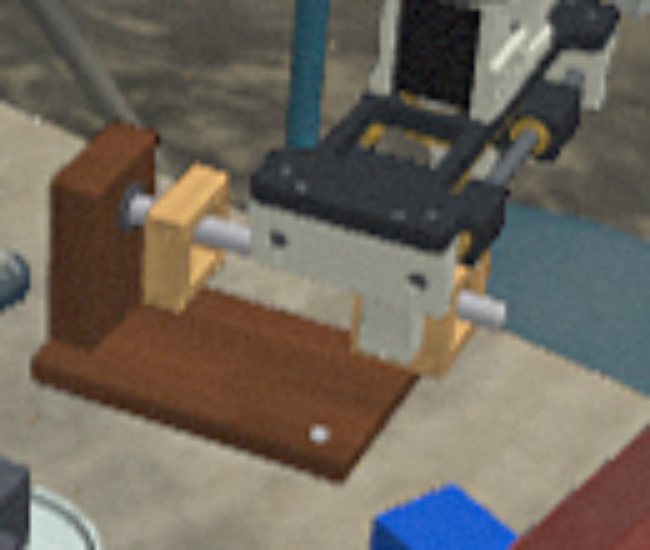

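```bash
python3 -m handwheel '[[[0.03,0,-0.01,0,0],[0.03,0,-0.02,0,0],[0.03,0,-0.03,0,0],[0.03,0,-0.04,0,0],[0.03,0,-0.05,0,0],[0.03,0,-0.06,0,0],[0.03,0,-0.066,0,0],[0.03,0,-0.066,0,0],[0.03,0,-0.066,0,0],[0.03,0,-0.066,-0.02,0],[0.03,0,-0.066,-0.05,0],[0.03,0,-0.066,-0.08,0],[0.03,0,-0.066,-0.08,0]]]'; python3 -c "
from h import *
s,im,P=look('w30');cv2.imwrite('pics/s30.png',cv2.resize(grab_frame('scene')[150:260,290:420],None,fx=5,fy=5))
to(.439,-.161,.14,-183)"
```

```text
t: 33.4
eef_pos: [0.6616, -0.1705, 0.1506]
ee_rot: [-3.137, 0.018, -2.926]
force: [0.7, 0.1, -0.5]
width: 0.0459
t 33.5 pos [ 0.659  -0.1697  0.1454] yaw -167.7 w 0.0461 F [ 0.   0.4 -1.9]
shift mm [213.1  55.2   2.6] turn 15.3 rows>= 5.3
```

View pics/w30.png

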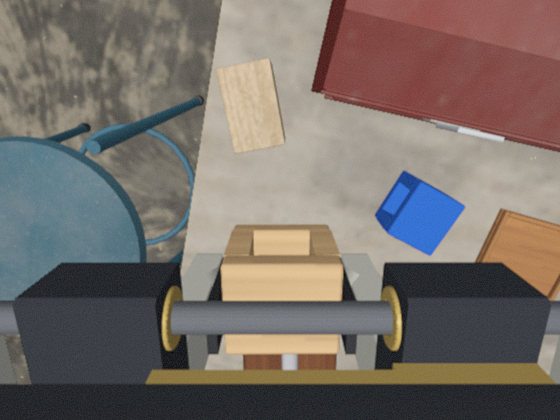

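View pics/s30.png

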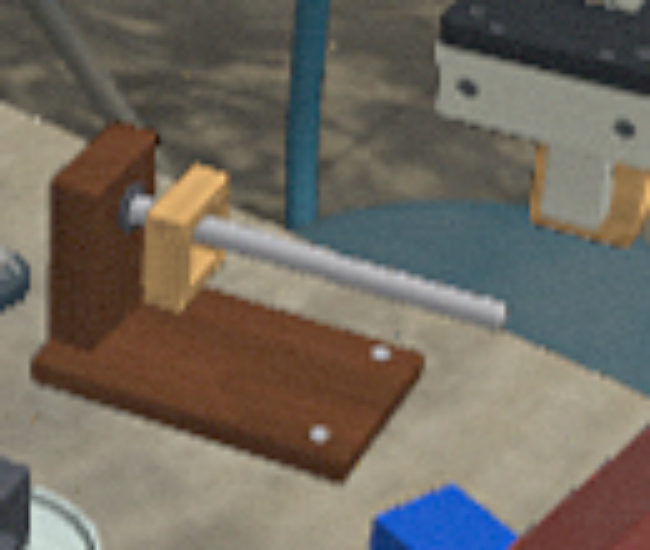

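```bash
python3 -m handwheel '[[[0.03,0.213,0.055,0,15],[0.03,0.213,0.055,0,15],[0.03,0.213,0.055,0,15],[0.03,0.213,0.055,0,15],[0.03,0.213,0.055,0,15],[0.03,0.213,0.055,0,15],[0.03,0.213,0.055,0,15],[0.03,0.213,0.055,0.04,15],[0.03,0.213,0.055,0.07,15],[0.03,0.213,0.055,0.085,15],[0.03,0.213,0.055,0.085,15],[0.03,0.213,0.055,0.085,15]]]'; python3 -c "
from h import *
s,im,P=look('w31');cv2.imwrite('pics/s31.png',cv2.resize(grab_frame('scene')[210:330,270:400],None,fx=5,fy=5))
to(.439,-.161,.018,-183)
# tray -y edge"
```

```text
t: 34.5
eef_pos: [0.4398, -0.161, 0.0567]
ee_rot: [3.14, 0.01, 3.094]
force: [0.6, -0.2, -0.3]
width: 0.0457
t 34.6 pos [ 0.4413 -0.161   0.0584] yaw 177.3 w 0.046 F [ 0.3  0.5 -1. ]
shift mm [ 2.8 -0.2 40.3] turn 0.3 rows>= 1.0
```

View pics/w31.png

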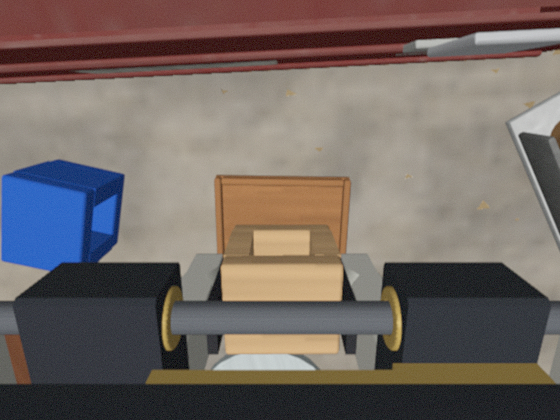

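View pics/s31.png

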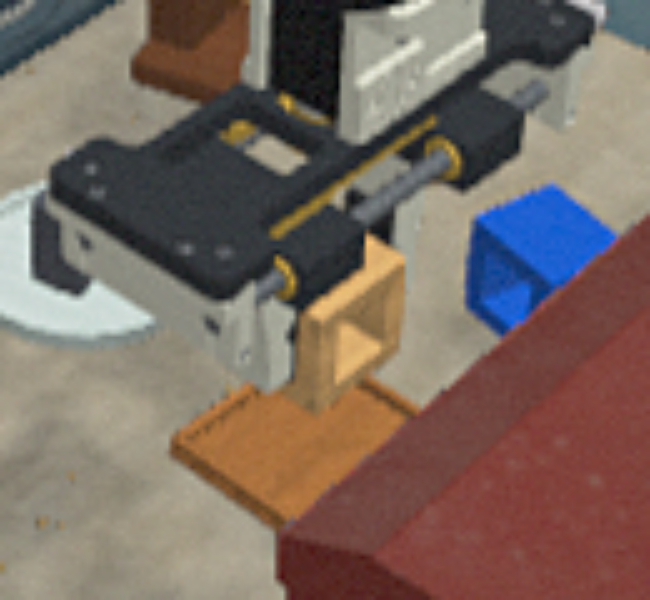

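```bash
python3 -c "
from h import *
s=arm.get_state();P=wristP(s)
w=cast(P,[(216,176),(350,178.5)],.01);d=w[1]-w[0];n=np.array([d[1],-d[0]])/np.linalg.norm(d);c=w.mean(0)[:2]-n*.034;print(w,np.linalg.norm(d),c,w.mean(0)[:2]+n*.034)
z=s['eef_pos'][2]+.034
w=cast(P,[(223,257),(341,257),(341,352),(224,352)],z);print('block',w.mean(0),rect(w))"; python3 -m handwheel '[[[0.03,0,0,0.01,0],[0.03,0,0,0.025,0],[0.03,0,0,0.035,0],[0.03,0,0,0.035,0],[0.03,0,0,0.035,0]]]'
```

```text
[[ 0.47809873 -0.19744725  0.01      ]
 [ 0.40212978 -0.19260426  0.01      ]] 0.07612316944567023 [ 0.43795116 -0.22895688] [ 0.44227735 -0.16109463]
block [ 0.44114178 -0.1629789   0.09235083] (array([ 441.3, -163. ]), array([41.4, 46.5]), 87.9)
t: 35.02
eef_pos: [0.4424, -0.161, 0.0242]
ee_rot: [3.139, 0.014, 3.095]
force: [0.1, 0.4, -0.7]
width: 0.0457
```

Aligned: tray (0.442, -0.161), block (0.441, -0.163). Lowering to contact in small steps.

```bash
python3 -m handwheel '[[[0.03,0,0,0.002,0],[0.03,0,0,0.004,0],[0.03,0,0,0.005,0],[0.03,0,0,0.005,0]]]'; python3 -c "
from h import *
to(.439,-.161,.018,-183)"
```

```text
t: 35.35
eef_pos: [0.4426, -0.1609, 0.0194]
ee_rot: [3.139, 0.015, 3.095]
force: [0.3, 0.2, -1.1]
width: 0.0458
t 35.35 pos [ 0.4426 -0.1609  0.0194] yaw 177.3 w 0.0458 F [ 0.3  0.2 -1.1]
shift mm [ 3.6 -0.3  1.4] turn 0.3 rows>= 0.1
```

```bash
python3 -m handwheel '[[[0.03,0,0,0.001,0],[0.03,0,0,0.002,0],[0.03,0,0,0.0025,0],[0.03,0,0,0.0025,0]]]'; python3 -c "
from h import *
to(.439,-.161,.018,-183);s,im,P=look('w32');cv2.imwrite('pics/s32.png',cv2.resize(grab_frame('scene')[210:330,270:400],None,fx=5,fy=5))"
```

```text
t: 35.68
eef_pos: [0.4427, -0.1609, 0.017]
ee_rot: [3.139, 0.015, 3.095]
force: [0.3, 1.2, 0.7]
width: 0.0455
t 35.68 pos [ 0.4427 -0.1609  0.017 ] yaw 177.3 w 0.0455 F [0.3 1.2 0.7]
shift mm [ 3.7 -0.3 -1. ] turn 0.3 rows>= 0.1
```

View pics/s32.png

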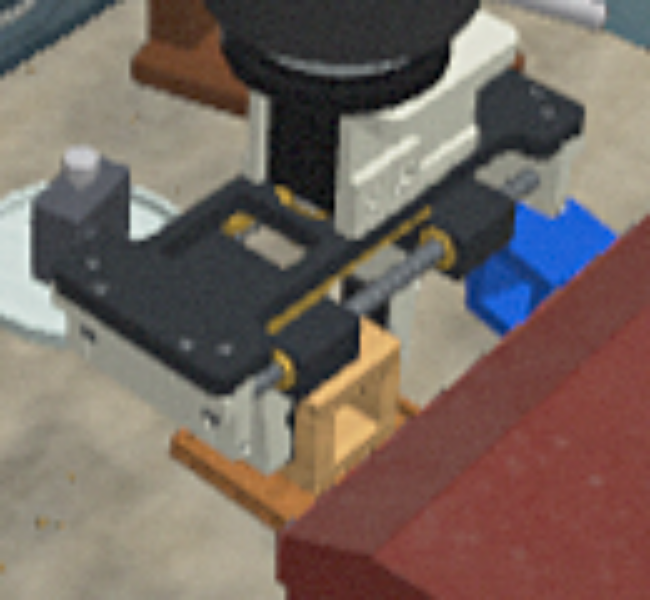

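View pics/w32.png

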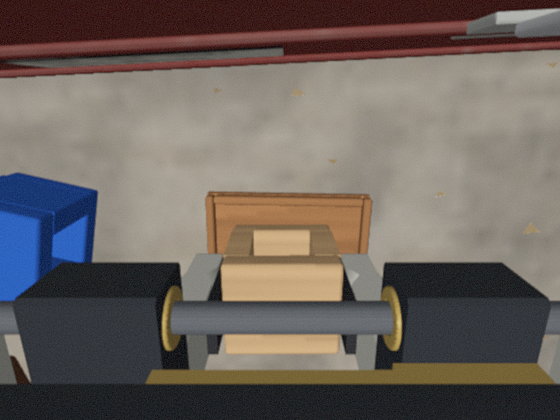

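```bash
python3 -m handwheel '[[[0.03,0,0,0.001,0],[0.03,0,0,0.0015,0],[0.03,0,0,0.0015,0]]]'; python3 -c "
from h import *
to(.439,-.161,.018,-183)"
```

```text
t: 36.03
eef_pos: [0.4429, -0.161, 0.0166]
ee_rot: [3.14, 0.015, 3.095]
force: [-4.0, 2.8, 18.7]
width: 0.0459
t 36.03 pos [ 0.4429 -0.161   0.0166] yaw 177.3 w 0.0459 F [-4.   2.8 18.7]
shift mm [ 3.9 -0.2 -1.4] turn 0.3 rows>= 0.1
```

```bash
python3 -m handwheel '[[[0.03,0,0,-0.001,0],[0.03,0,0,-0.001,0],[0.05,0,0,-0.001,0],[0.06,0,0,-0.001,0],[0.065,0,0,-0.001,0],[0.065,0,0,-0.001,0]]]' 20; python3 -c "
from h import *
to(.439,-.161,.018,-183);s,im,P=look('w33')"
```

```text
t: 36.53
eef_pos: [0.4428, -0.161, 0.0174]
ee_rot: [3.14, 0.015, 3.095]
force: [0.4, -0.4, 0.3]
width: 0.0629
t 36.53 pos [ 0.4428 -0.161   0.0174] yaw 177.3 w 0.0629 F [ 0.4 -0.4  0.3]
shift mm [ 3.8 -0.2 -0.6] turn 0.3 rows>= 0.1
```

View pics/w33.png

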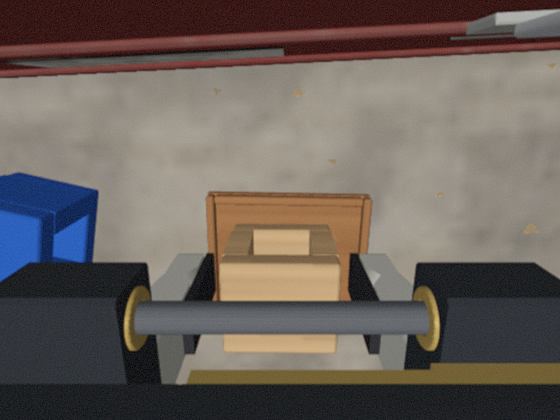

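Standing. Moving up and checking, then on to the thin one.

```bash
python3 -m handwheel '[[[0.065,0,0,-0.02,0],[0.065,0,0,-0.05,0],[0.065,0,0,-0.09,0],[0.065,0,0,-0.13,0],[0.065,0,0,-0.17,0],[0.065,0,0,-0.2,0],[0.0876,0,0,-0.2,0],[0.0876,0,0,-0.2,0]]]'; python3 -c "
from h import *
s,im,P=look('w34');print(s['eef_pos'],s['ee_rot'])
to(.6205,-.0045,.22,-168)"
```

```text
t: 37.25
eef_pos: [0.4408, -0.1612, 0.2194]
ee_rot: [3.139, 0.02, 3.095]
force: [-0.2, -0.7, -0.4]
width: 0.0734
[ 0.44076962 -0.16115027  0.21944595] [3.13923378 0.01961727 3.0952424 ]
t 37.3 pos [ 0.4398 -0.1611  0.2178] yaw 177.3 w 0.0772 F [-0.5  0.5  0.1]
shift mm [-173.3  164.8    1. ] turn -14.7 rows>= 5.7
```

View pics/w34.png

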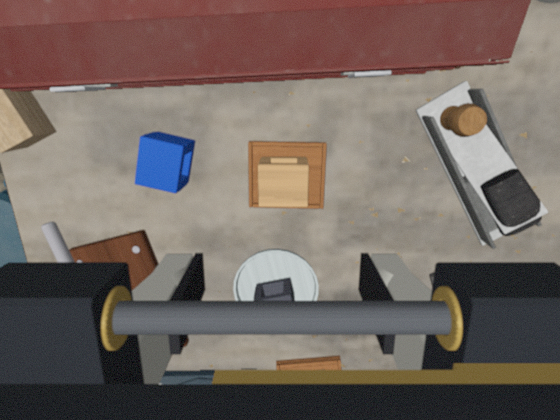

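```bash
python3 -m handwheel '[[[0.0876,-0.173,0.165,-0.01,-15],[0.0876,-0.173,0.165,-0.01,-15],[0.0876,-0.173,0.165,-0.01,-15],[0.0876,-0.173,0.165,-0.01,-15],[0.0876,-0.173,0.165,-0.01,-15],[0.0876,-0.173,0.165,-0.01,-15],[0.0876,-0.173,0.165,-0.01,-15],[0.0876,-0.173,0.165,-0.01,-15],[0.0876,-0.173,0.165,-0.01,-15],[0.0876,-0.173,0.165,-0.01,-15]]]'; python3 -c "
from h import *
s,im,P=look('w35')
to(.6205,-.0045,.057,-168)"
```

```text
t: 38.13
eef_pos: [0.619, -0.0049, 0.23]
ee_rot: [-3.14, 0.014, -2.927]
force: [0.4, -0.6, 0.1]
width: 0.0878
t 38.18 pos [ 0.6191 -0.0051  0.2305] yaw -167.7 w 0.0876 F [-1.2 -1.   1. ]
shift mm [  1.2   0.6 173.5] turn 0.3 rows>= 4.2
```

View pics/w35.png

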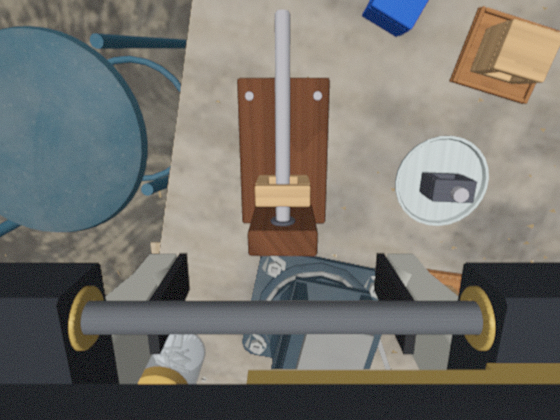

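```bash
python3 -c "
from h import *
s=arm.get_state();P=wristP(s)
w=cast(P,[(282.5,184),(282.5,206.5)],.091);print(w.round(4),w.mean(0))"
python3 -m handwheel '[[[0.0876,0.0,0,0.1,0],[0.0876,0,0,0.1,0],[0.0876,0,0,0.173,0],[0.0876,0,0,0.173,0],[0.0876,0,0,0.173,0],[0.0876,0,0,0.173,0]]]' 30; python3 -c "
from h import *
s,im,P=look('w36')
to(.6205,-.0045,.057,-168)"
```

```text
[[ 0.6229 -0.0133  0.091 ]
 [ 0.6188  0.0056  0.091 ]] [ 0.62086036 -0.00388469  0.091     ]
t: 38.68
eef_pos: [0.6196, -0.006, 0.0554]
ee_rot: [-3.139, 0.01, -2.928]
force: [0.8, -0.1, 1.7]
width: 0.0878
t 38.73 pos [ 0.6217 -0.0055  0.0581] yaw -167.7 w 0.088 F [0.4 1.2 1.5]
shift mm [1.  1.2 1.1] turn 0.3 rows>= 0.0
```

View pics/w36.png

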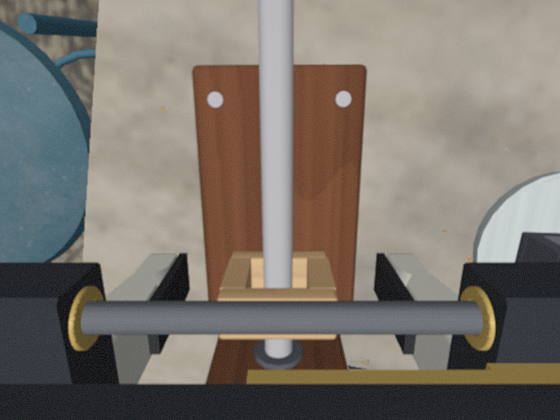

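```bash
python3 -m handwheel '[[[0.03,0,0.001,0,0],[0.03,0,0.001,0,0],[0.03,0,0.001,0,0],[0.03,0,0.001,0,0],[0.03,0,0.001,0,0],[0.03,0,0.001,0,0],[0.03,0,0.001,0,0],[0.03,0,0.001,-0.003,0],[0.03,0,0.001,-0.006,0],[0.03,0,0.001,-0.006,0],[0.03,0,-0.01,-0.006,0],[0.03,0,-0.02,-0.006,0],[0.03,0,-0.03,-0.006,0],[0.03,0,-0.04,-0.006,0],[0.03,0,-0.05,-0.006,0],[0.03,0,-0.06,-0.006,0],[0.03,0,-0.07,-0.006,0],[0.03,0,-0.08,-0.006,0],[0.03,0,-0.08,-0.006,0]]]' 30; python3 -c "
from h import *
s,im,P=look('w37')
to(.6205,-.0045,.057,-168)"
```

```text
t: 40.32
eef_pos: [0.639, -0.0857, 0.0642]
ee_rot: [-3.139, 0.014, -2.929]
force: [1.5, 0.4, -0.6]
width: 0.0458
t 40.37 pos [ 0.6388 -0.0849  0.0642] yaw -167.8 w 0.0454 F [-0.1 -0.  -1. ]
shift mm [ 1.  82.5  7. ] turn 0.2 rows>= 2.0
```

View pics/w37.png

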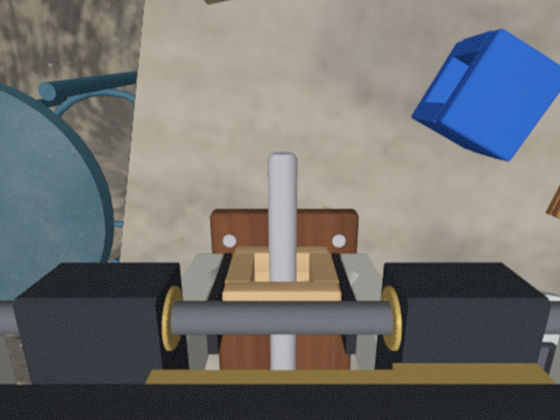

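```bash
python3 -m handwheel '[[[0.03,0,-0.011,0,0],[0.03,0,-0.022,0,0],[0.03,0,-0.033,0,0],[0.03,0,-0.044,0,0],[0.03,0,-0.055,0,0],[0.03,0,-0.066,0,0],[0.03,0,-0.077,0,0],[0.03,0,-0.08,0,0],[0.03,0,-0.08,0,0],[0.03,0,-0.08,-0.02,0],[0.03,0,-0.08,-0.06,0],[0.03,0,-0.08,-0.1,0],[0.03,0,-0.08,-0.14,0],[0.03,0,-0.08,-0.17,0],[0.03,0,-0.08,-0.17,0]]]'; python3 -c "
from h import *
s,im,P=look('w38')
to(.367,.2475,.23,-172)"
```

```text
t: 41.62
eef_pos: [0.6564, -0.1635, 0.2431]
ee_rot: [-3.135, 0.025, -2.927]
force: [0.9, 0.1, 1.1]
width: 0.0458
t 41.67 pos [ 0.6551 -0.1629  0.2392] yaw -167.8 w 0.0458 F [ 0.2  0.5 -1.8]
shift mm [194.6 462.2   2.8] turn 4.2 rows>= 12.0
```

View pics/w38.png

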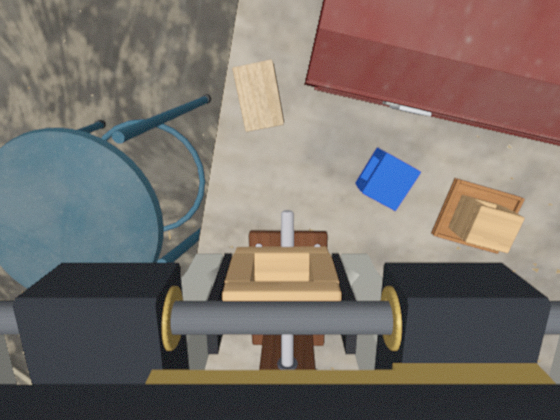

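```bash
python3 -m handwheel '[[[0.03,0.02,0.04,0,0],[0.03,0.195,0.462,0,4],[0.03,0.195,0.462,0,4],[0.03,0.195,0.462,0,4],[0.03,0.195,0.462,0,4],[0.03,0.195,0.462,0,4],[0.03,0.195,0.462,0,4],[0.03,0.195,0.462,0,4],[0.03,0.195,0.462,0,4],[0.03,0.195,0.462,0,4],[0.03,0.195,0.462,0,4],[0.03,0.195,0.462,0,4],[0.03,0.195,0.462,0,4],[0.03,0.195,0.462,0,4],[0.03,0.195,0.462,0,4],[0.03,0.195,0.462,0,4]]]'; python3 -c "
from h import *
s,im,P=look('w39')
to(.367,.2475,.08,-172)"
```

```text
t: 43.0
eef_pos: [0.3667, 0.2464, 0.2323]
ee_rot: [-3.138, 0.021, -2.998]
force: [-0.3, -0.2, -0.3]
width: 0.0461
t 43.05 pos [0.367  0.2461 0.2324] yaw -171.8 w 0.0459 F [ 0.7 -0.3 -0.9]
shift mm [  3.1   1.9 152.3] turn 0.2 rows>= 3.7
```

View pics/w39.png

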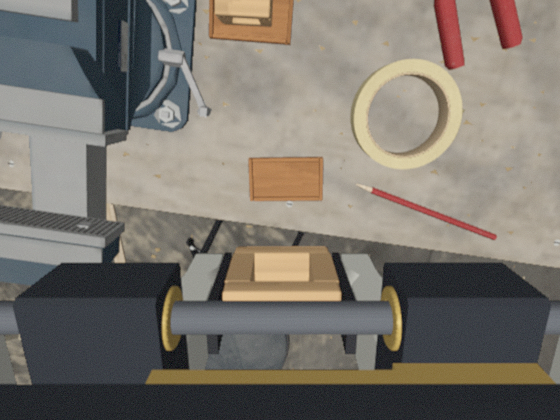

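```bash
python3 -c "
from h import *
im=cv2.imread('pics/w39.png');cv2.imwrite('pics/w39c.png',cv2.resize(im[145:215,235:340],None,fx=6,fy=6,interpolation=cv2.INTER_CUBIC))
s=arm.get_state();P=wristP(s)
w=cast(P,[(249,157.5),(323,156),(324,201),(250,202)],.01);print(w.mean(0),rect(w))"
```

```text
[0.36633653 0.25159332 0.01      ] (array([366.2, 251.5]), array([79. , 48.1]), 9.3)
```

View pics/w39c.png

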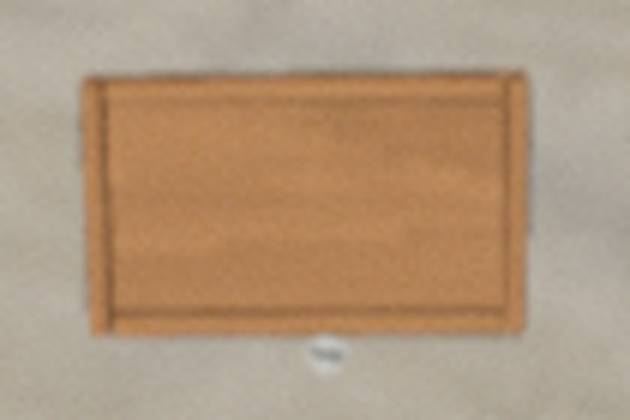

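```bash
python3 -c "
from h import *
to(.366,.2505,.05,-171.5)"; python3 -m handwheel '[[[0.03,0.003,0.004,0.04,0],[0.03,0.004,0.004,0.08,0],[0.03,0.004,0.004,0.12,0],[0.03,0.004,0.004,0.16,0],[0.03,0.004,0.004,0.182,0],[0.03,0.004,0.004,0.182,0],[0.03,0.004,0.004,0.182,0]]]'; python3 -c "
from h import *
to(.366,.2505,.018,-171.5)
s,im,P=look('w40');cv2.imwrite('pics/s40.png',cv2.resize(grab_frame('scene')[170:270,110:240],None,fx=5,fy=5))"
```

```text
t 43.05 pos [0.367  0.2461 0.2324] yaw -171.8 w 0.0459 F [ 0.7 -0.3 -0.9]
shift mm [  4.3   5.2 182.3] turn -0.3 rows>= 4.4
t: 43.63
eef_pos: [0.3669, 0.2478, 0.0498]
ee_rot: [-3.135, 0.02, -3.001]
force: [0.5, 0.2, -0.4]
width: 0.0457
t 43.63 pos [0.3669 0.2478 0.0498] yaw -172.0 w 0.0457 F [ 0.5  0.2 -0.4]
shift mm [ 1.1  3.  31.7] turn -0.5 rows>= 0.8
```

View pics/w40.png

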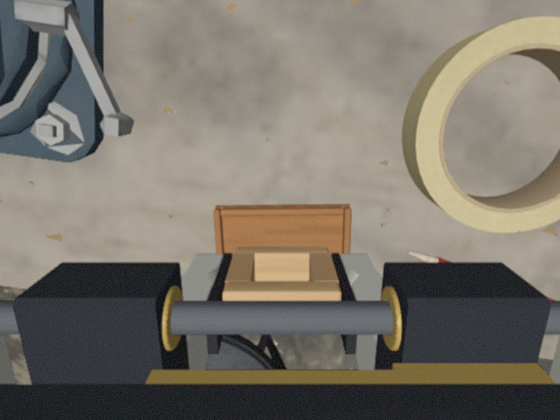

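View pics/s40.png

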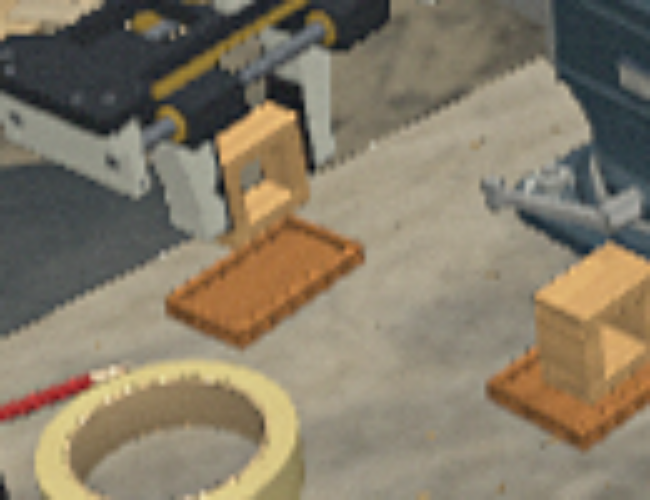

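```bash
python3 -c "
from h import *
s=arm.get_state();P=wristP(s);print(s['eef_pos'])
w=cast(P,[(215.5,206.5),(351,205)],.01);d=w[1]-w[0];n=np.array([d[1],-d[0]])/np.linalg.norm(d);print(np.linalg.norm(d),np.degrees(np.arctan2(-d[1],-d[0])),w.mean(0)[:2]+n*.023)
z=s['eef_pos'][2]+.034
w=cast(P,[(224,292),(340,292)],z);print('block front top',w, w.mean(0)[:2]+n*.009)"
```

```text
[0.36765074 0.24990908 0.0517507 ]
0.07633107543605794 9.127227270677933 [0.36759028 0.25349526]
block front top [[0.39027629 0.24512593 0.0857507 ]
 [0.34711975 0.23843315 0.0857507 ]] [0.36727037 0.25066559]
```

```bash
python3 -m handwheel '[[[0.03,0,0.002,0.01,-1],[0.03,0,0.002,0.02,-1],[0.03,0,0.002,0.028,-1],[0.03,0,0.002,0.03,-1],[0.03,0,0.002,0.03,-1],[0.03,0,0.002,0.03,-1]]]'; python3 -c "
from h import *
to(.366,.2505,.018,-171.5)
s,im,P=look('w41');cv2.imwrite('pics/s41.png',cv2.resize(grab_frame('scene')[170:270,110:240],None,fx=5,fy=5))
w=cast(P,[(224,292),(340,292)],s['eef_pos'][2]+.034);print(w.mean(0))"
```

```text
t: 44.23
eef_pos: [0.3684, 0.2523, 0.0225]
ee_rot: [-3.139, 0.024, -2.983]
force: [-0.3, 0.0, -1.0]
width: 0.0457
t 44.23 pos [0.3684 0.2523 0.0225] yaw -170.9 w 0.0457 F [-0.3  0.  -1. ]
shift mm [ 2.7 -1.4  4.4] turn 0.6 rows>= 0.1
[0.36956424 0.24413876 0.0565029 ]
```

View pics/w41.png

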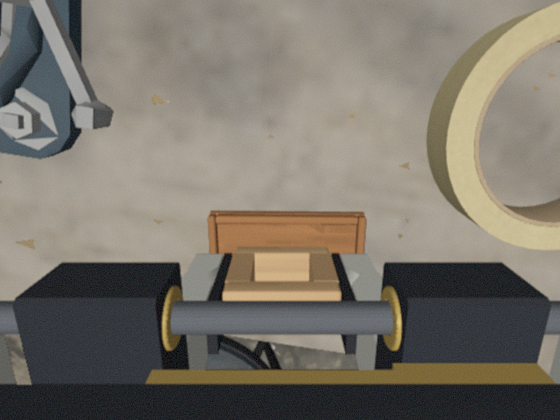

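View pics/s41.png

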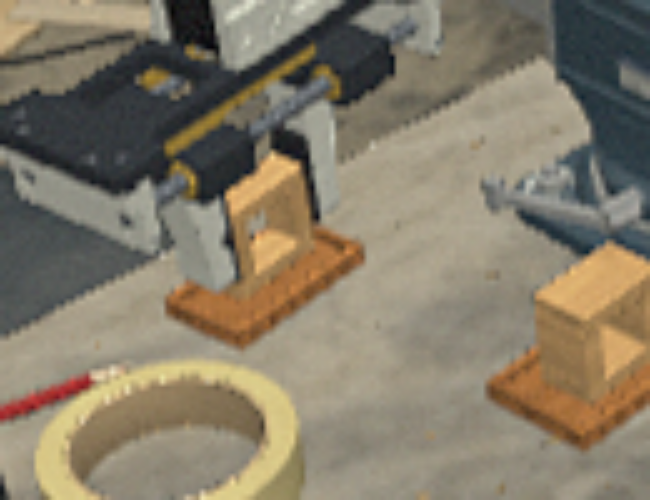

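```bash
python3 -c "
from h import *
s=arm.get_state();P=wristP(s);print(s['eef_pos'])
w=cast(P,[(209,211.5),(365.5,212)],.01);d=w[1]-w[0];n=np.array([d[1],-d[0]])/np.linalg.norm(d);print(np.linalg.norm(d),np.degrees(np.arctan2(-d[1],-d[0])),w.mean(0)[:2]+n*.023)"; python3 -m handwheel '[[[0.03,0.002,0,0.002,0],[0.03,0.002,0,0.004,0],[0.03,0.002,0,0.005,0],[0.03,0.002,0,0.005,0]]]'; python3 -c "
from h import *
to(.366,.2505,.018,-171.5)"
```

```text
[0.36834893 0.25236604 0.02243974]
0.07554654925046513 9.315322189480137 [0.36707076 0.24993156]
t: 44.67
eef_pos: [0.3664, 0.2521, 0.0178]
ee_rot: [-3.139, 0.024, -2.982]
force: [-2.7, -1.2, 8.0]
width: 0.0456
t 44.67 pos [0.3664 0.2521 0.0178] yaw -170.9 w 0.0456 F [-2.7 -1.2  8. ]
shift mm [ 0.7 -1.5 -0.3] turn 0.6 rows>= 0.1
```

On the floor at 8 N. Backing off 0.5 mm and opening.

```bash
python3 -m handwheel '[[[0.03,0,0,-0.0005,0],[0.03,0,0,-0.0005,0],[0.05,0,0,-0.0005,0],[0.06,0,0,-0.0005,0],[0.065,0,0,-0.0005,0],[0.065,0,0,-0.0005,0]]]' 20; python3 -c "
from h import *
s,im,P=look('w42');to(.366,.2505,.018,-171.5)"
```

```text
t: 45.17
eef_pos: [0.3664, 0.2521, 0.0182]
ee_rot: [-3.139, 0.024, -2.982]
force: [0.1, -0.3, -1.3]
width: 0.0625
t 45.22 pos [0.3664 0.2521 0.0182] yaw -170.9 w 0.0641 F [ 0.8 -0.   0.8]
shift mm [ 0.6 -1.5  0.2] turn 0.6 rows>= 0.1
```

View pics/w42.png

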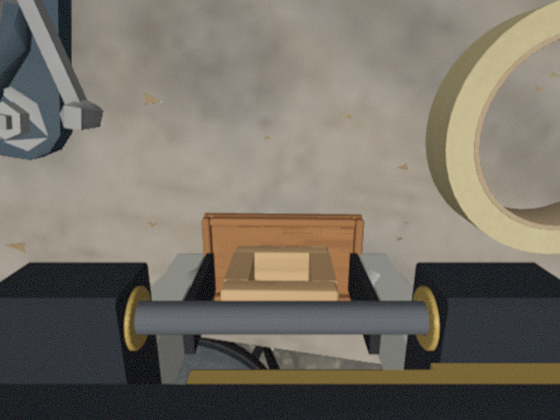

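It stands freely (top at row 290, unmoved). Retracting up and doing the final check.

```bash
python3 -m handwheel '[[[0.065,0,0,-0.02,0],[0.065,0,0,-0.05,0],[0.065,0,0,-0.09,0],[0.065,0,0,-0.13,0],[0.065,0,0,-0.17,0],[0.065,0,0,-0.2,0],[0.065,0,0.04,-0.22,0],[0.065,0,0.08,-0.22,0],[0.065,0,0.12,-0.22,0],[0.065,0,0.16,-0.22,0],[0.065,0,0.2,-0.22,0],[0.065,0,0.2,-0.22,0],[0.065,0,0.2,-0.22,0]]]'; python3 -c "
from h import *
t=grab_frame('top');cv2.imwrite('pics/t43.png',cv2.resize(t[140:320,165:425],None,fx=3,fy=3,interpolation=cv2.INTER_CUBIC))
cv2.imwrite('pics/s43.png',cv2.resize(grab_frame('scene')[160:330,120:400],None,fx=2.8,fy=2.8,interpolation=cv2.INTER_CUBIC))
to(.366,.2505,.018,-171.5)"
```

```text
t: 46.3
eef_pos: [0.3288, 0.4507, 0.2364]
ee_rot: [-3.137, 0.023, -2.981]
force: [0.1, -0.7, -1.5]
width: 0.0649
t 46.4 pos [0.3292 0.4487 0.2371] yaw -170.9 w 0.0649 F [ 0.1 -0.5 -0.2]
shift mm [ 2.000e-01 -2.008e+02  2.199e+02] turn 0.6 rows>= 7.1
```

View pics/t43.png

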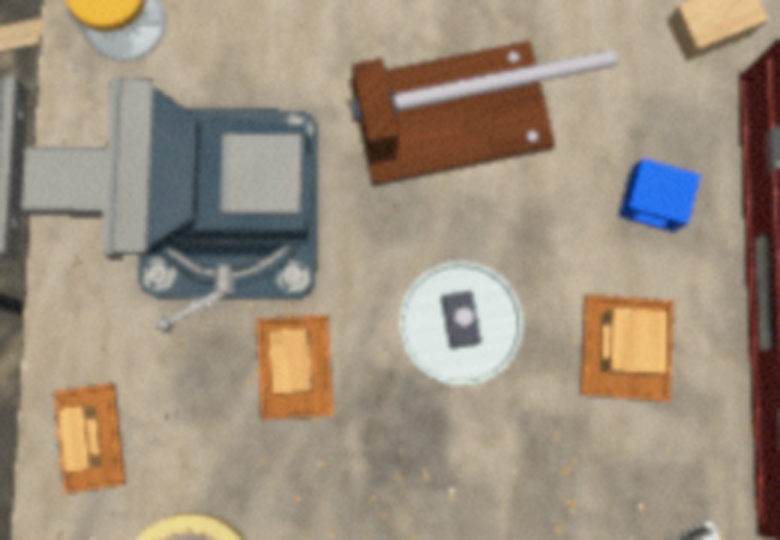

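View pics/s43.png

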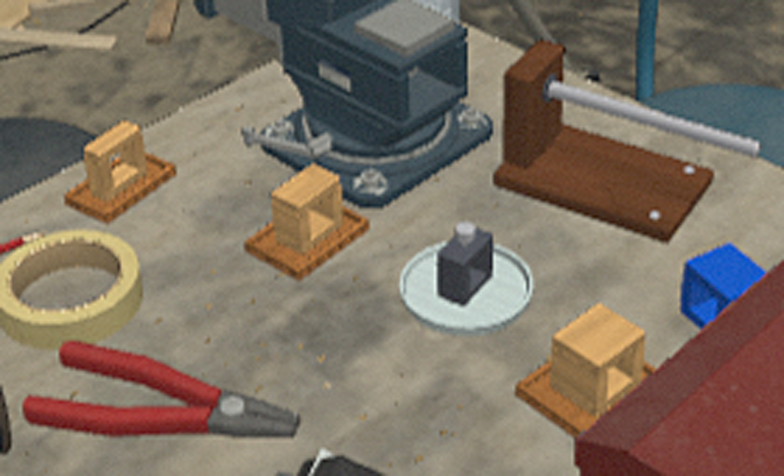

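```bash
python3 -c "
from h import *
P=camera_params('top')
f=lambda v,z:cast(P,np.array(v)/3+[165,140],z)
for k,v,t in [('thin',[(58,410),(85,405),(92,468),(65,473)],[(54,390),(115,384),(125,485),(66,492)]),('mid',[(268,330),(309,328),(312,392),(271,395)],[(257,319),(328,316),(332,415),(260,419)]),('thick',[(612,308),(668,305),(670,372),(613,372)],[(585,295),(673,300),(671,401),(581,395)])]:
    a=f(v,.05);b=f(t,.01);print(k,(a.mean(0)-b.mean(0))[:2].round(4),rect(a)[1:],rect(b)[1:])
c=f([(461,320)],.044);d=f([(461,323)],.01);print('collar-dish',(c-d)[0][:2].round(4))
print(arm.get_state()['force'])
"
```

```text
thin [-0.0001  0.0015] (array([46.2, 20. ]), 9.5) (array([78.1, 47. ]), 8.4)
mid [0.0028 0.0006] (array([47.5, 30.3]), 4.1) (array([76.3, 55. ]), 3.3)
thick [ 0.004  -0.0011] (array([41.5, 49.6]), 90.0) (array([68.4, 77.2]), 87.1)
collar-dish [-0.0003  0.0026]
[ 0.13327747 -0.52993517 -0.21029843]
```

All offsets are 4 mm or less and the yaws match within about 3°. Handing in.

```bash
python3 -c "
from station import arm
print(arm.job_done())"
```

```text
the job is handed in; nothing more can be done
None
```

I've handed the job in with the collar in the dish and all three spacers in their own trays, after about 46 s of the 112 s. No verdict was reported.

**Collar:** I slid it off first and stood it in the dish while all three spacers still hung on the bar. In the last top view it is about 3 mm from the dish centre and looks upright.

**Spacers:** The last top view gave these offsets from the tray centres. All three look upright in the scene view.

| Spacer | Offset from tray centre | Difference in yaw |
|---|---|---|
| thin | about 2 mm | about 1° |
| middle | about 3 mm | about 1° |
| thick | about 4 mm | about 3° |

**What went wrong:** The middle spacer toppled when I set it on the bench to change grip. I changed grip there because the gripper's body would have hit the vice at its tray. I picked it up by its top edge, levered it upright against the outside of the thick tray's wall, and then gripped it the other way to place it.

**What I could not fully confirm:**
- **Middle spacer the right way up:** I judged this from the direction it fell and from the grain on its top face matching the earlier picture.
- **Middle tray position:** early readings disagreed by up to about 10 mm. I used a close-up reading just before lowering.

At hand-in the gripper was well clear at z of about 0.24 m, touching nothing.

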